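Span an adjustable base frame with a tape measure and lock it

ROBOT

A 6-joint arm with a two-finger parallel gripper is mounted at the origin on the work surface. World frame = base frame: x ahead of the robot, y to its left, z up, the work surface at z = 0. Lengths are in m, angles in degrees, forces in N, time in s.
With the tool pointing down it reaches from about 0.4 to 0.825 m from the base axis. Payload 7 kg.
Tool frame: the origin (TCP) lies at the very end of the fingers, on their centre line; the grasp point (between the pads) lies 19 mm behind it (ctrl.tcp_to_grasp is the distance from the TCP to the grasp point, in m); z points along the fingers, x is the direction in which the jaws open and shut, and the axes are right-handed (so a half turn about z gives the same grasp; the last joint's range is limited). The gripper opens to 88 mm and grips with 3 to 60 N. Pads are 19 mm wide; open, the fingers measure 130 mm over their backs; the gripper's body (78 mm by 193 mm) begins 47 mm behind the grasp point.
Start: joints at [-55.342, 20.546, 0.682, 0, -70.136, -16.507], TCP at [0.21, -0.641, 0.227] pointing down, gripper open.
Joint ranges: [-176.03, 176.03], [-82.01, 121.73], [-58.28, 71.71], [-173.87, 95.51], [-174.79, -0.11], [-173.66, 173.66]. Speed limits (degrees/s): [136.94, 136.94, 172.46, 180, 180, 180].

INTERFACE

Orientations are given as [roll, pitch, yaw] about the fixed x, y, z axes, in that order (R = Rz(yaw) Ry(pitch) Rx(roll)).
In Python, from plant import sensors, vision, ticket, ctrl gives the robot as it stands. The module is installed in compiled form; this text tells all that it offers.
- The arm moves only by the tool drive_tool, never from a script. Its argument "moves" is a list of rows, each a list of 6 numbers: the shift along the tool's x, y, z in units of 0.15 m (1.0 is 0.15 m), then the turn, a rotation vector about the tool's x, y, z in units of 60 degrees (1.0 is 60 degrees). In form: [[dx, dy, dz, rx, ry, rz], ...]. A call has 1 to 8 rows; each row is the pose to reach, as a shift and turn from the pose measured when the call began, along the tool's axes at that moment; what a row does not reach only later rows make up. A row lasts 1/10 s, in which the tool goes at most 50 mm and 8.59 degrees, less where a joint would pass 70% of its speed; a pose out of reach is approached as far as the arm can. A call with a number of a shift or a turn outside -1 to 1 is refused whole. A call with a gripper value outside its range is refused whole. "fingers" is the opening, from -1 (shut) to 1 (fully open), set as the call begins (left out, the last holds). The fingers move at their own pace and stop on an object; the grip force is fixed at half the most. Time passes only in rows, so rows that repeat a pose let the fingers close. It gives the time, the measured TCP pose, the force and the opening at its end, in the units of the state.
- sensors.get_obs(): the state, without advancing time (a new reading comes with each control period).
- vision.snapshot(name): name is "scene" or "top"; returns a dict with "pixels" (400x640x3 uint8, red, green, blue), "fx", "fy", "cx", "cy" (pixels), "R" (3x3) and "t" (3): a world point X has camera coordinates R X + t. Camera axes: x right, y down, z forward; pixel columns grow to the right and rows downward; lengths in m; the calibration is good to about 2 mm. A picture is of the moment at which its call begins. There is no depth.
- ticket.close_job(): hands the job in, once; it reports no verdict.
The state is a dict: "clock": time; "joint_pos": joint angles; "qvel": joint speeds; "tau": joint torques, N m; "tool_pos": TCP position; "orientation": TCP orientation; "force": force on the tool from outside, world axes, zero at the start; "moment": the same for the moment, N m; "opening": finger opening in m.
Only numpy, scipy, OpenCV 4.12 (cv2) and the standard library are available. Lean on these libraries where they do the work, as an engineer would, in place of code of your own. Each camera call takes 0.05 s, during which the arm holds its last target.

TASK

Measure across the adjustable base frame for the evaporator bath: hook the end of the tape over the outer edge of its left-hand plate (the one without knobs), draw the case back straight across and past the plate with the two black knobs, stand it on the bench and let it in gently until its mouth bears against that plate's outer edge. Then push the red lock fully down, so the reading is kept, and leave the tape standing there, still hooked. Handle the tape gently: no yanking, ramming or snapping back, and leave the flask, the bottle and the screwdriver alone.

Things in the scene. Friction and masses are not known exactly. Their poses are not given: they have to be found in the camera images.
- tape_center (a point): Centre of a yellow/black tape measure's case, standing loose on its sole, 0.4 to 0.5 kg. 72 mm long (x), 34 thick (y), 62 high; this point is 31 above the sole. x: the way the blade comes out; z up. Grip its flat sides (+y, -y faces), 20 mm behind to 6 mm ahead of this point, firmly (30 N or more). Sole's front corner: 36 mm ahead of and 31 below it; flat chin 34 wide, from there up 16 mm.
- mouth (a point): Mouth of the tape, on the case's front face: 36 mm ahead of tape_center, 11 mm above the sole, at the underside of the blade. Axes as tape_center.
- hook (a point): Inner face of the steel end hook, 4 mm below the blade's underside. Hook 20 mm wide, 2.2 thick, reaching 8 mm below the underside, so 3 mm above the sole's level; blade in, this face is 18 mm ahead of the mouth. To hook it over a plate that the case is above, tip the case nose down: at 30 degrees the hook's tip lies 6 mm below the sole's front corner. Axes as tape_center.
- blade (a joint): How far the blade is drawn out, m: 0 = fully in (hook 18 mm ahead of the mouth), stop at 0.24. A spring pulls it in with 4 N at 0, rising evenly to 6 N at 0.24. The blade is 16 mm wide, stiff and straight, in line with the case. Width being measured = this value + 0.018.
- lock_top (a point): Top middle of the red thumb ridge (16 x 16 mm, 8 thick) of the lock on the case's sloping front; when off, 27 mm ahead of the case's centre and 53 mm above the sole. Push it from above with shut fingers: it slides down and forward along the slope (0.5 mm forward for each mm down). Axes as tape_center.
- lock (a joint): Lock slide, m along its slope: 0 = up (free), 0.008 = fully down at its stop (blade braked). It stays where it is left; pushing it takes about 7 N at first and 12 to 15 N near the stop; let go, it may creep back by up to 0.6 mm.
- frame: Base frame fixed to the bench: two aluminium plates, each 110 mm (x) by 50 (y), 10 thick, on two low rods. Origin: on the bench under the middle of the left plate; y points away from the right plate. The right plate is clamped anew each time, its outer edge 145 to 190 mm (-y) from the left plate's outer edge: not given. Nothing above plate height within 30 mm of the middle line (x = 0).
- hook_edge (a point): Middle of the outer (+y) top edge of the left plate, where the tape is hooked: 25 mm in +y from the frame's origin, 10 mm above the bench. Axes as frame. On the right plate two black knobs, 22 mm high, 18 wide, stand at frame x = -42 and 42 mm.
- flask: Conical glass flask, 82 mm wide, 118 high, standing; origin at its underside. Leave alone.
- reagent: Amber bottle with a blue cap, 60 mm wide, 120 high, standing; origin at its underside. Leave alone.
- driver: Screwdriver, 160 mm long, lying on the bench on the robot's side of the frame. Leave alone.
There are look-alikes about, which are no part of the job. Leave any purple look-alike of the part that bears tape_center alone. Of the things shaped like the frame, the aluminium one is meant.

How it is judged:
By the outcome, as a careful person would: the job done as asked, in the order asked, and still so for the second after the job is handed in, with the robot touching nothing.
It also fails if it takes over 72 s, if anything falls off the work surface, if the arm or the gripper's body presses on something with over 40 N, if the wrist force passes 120 N, or if a joint passes its speed limit or range.

## Working session

There is one attempt and no reset: what is moved stays moved. The work goes in short steps, Python scripts to look and compute and a tool call to move; the robot and the scene stay as the last step left them, time stands still between calls to the robot, and variables do not carry over. Pictures are saved under pics/ and viewed, and the job is handed in when it is done.

Besides the shell and the picture viewer there is one more tool, called by a JSON object that holds its "op" and its "data". drive_tool: Moves the arm, as the interface text tells. Shifts and turns lie within -1 to 1; 1 stands for 0.15 m of shift or 60 degrees of turn. Its arguments: {"type":"object","properties":{"moves":{"type":"array"},"fingers":{"type":"number"}},"required":["moves"]}

```bash
mkdir -p pics; ls; cat > h.py <<'E'
import numpy as np, cv2
from plant import sensors, vision, ticket, ctrl
E
python3 - <<'E'
from h import *
for n in ("scene","top"):
    s=vision.snapshot(n); cv2.imwrite(f"pics/{n}0.png",s["pixels"][:,:,::-1])
    print(n,{k:np.round(s[k],4).tolist() for k in s if k!="pixels"})
    np.savez(f"{n}0.npz",**s)
print(sensors.get_obs(), ctrl.tcp_to_grasp)
E
```

```text
pics
scene {'fx': 488.5215, 'fy': 488.5215, 'cx': 315.3234, 'cy': 204.5299, 'R': [[0.5777, 0.8163, 0.0016], [0.7072, -0.4995, -0.5003], [-0.4076, 0.2901, -0.8658]], 't': [-0.3509, -0.369, 1.5452]}
top {'fx': 516.2899, 'fy': 516.2899, 'cx': 313.9346, 'cy': 199.5038, 'R': [[-0.0211, -0.9997, -0.0116], [-0.9959, 0.0221, -0.088], [0.0882, 0.0097, -0.9961]], 't': [0.0557, 0.5843, 1.2551]}
{'clock': 0.1, 'joint_pos': array([-5.53438445e+01,  2.05902119e+01,  6.40627614e-01, -1.71468899e-02,
       -7.01368039e+01, -1.65058198e+01]), 'qvel': array([ 0.07204365, -0.00651678,  0.09588106,  0.18707634,  0.00491714,
       -0.07387614]), 'tau': array([-1.21196972e-03, -5.84161341e+01,  2.93750435e+01,  7.01553896e+00,
        1.01589793e-02, -1.07077749e-04]), 'tool_pos': array([ 0.21009873, -0.64102055,  0.22569791]), 'orientation': array([-1.79990910e+02, -8.74083749e-02,  1.08144490e+02]), 'force': array([-0.1927554 ,  0.64536983, -0.3819269 ]), 'moment': array([ 0.02415405, -0.01065692,  0.02439995]), 'opening': 0.08769265416044388} 0.0188
```

View pics/scene0.png

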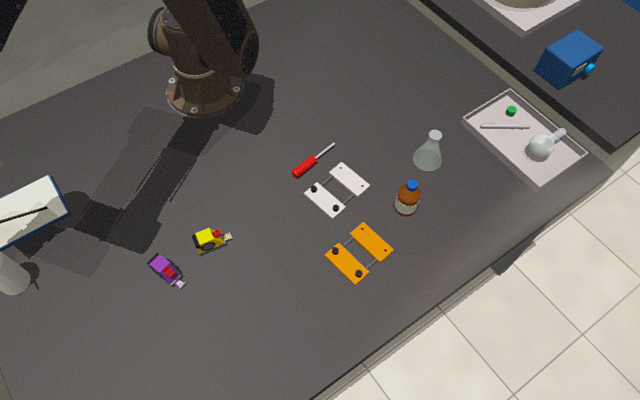

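View pics/top0.png

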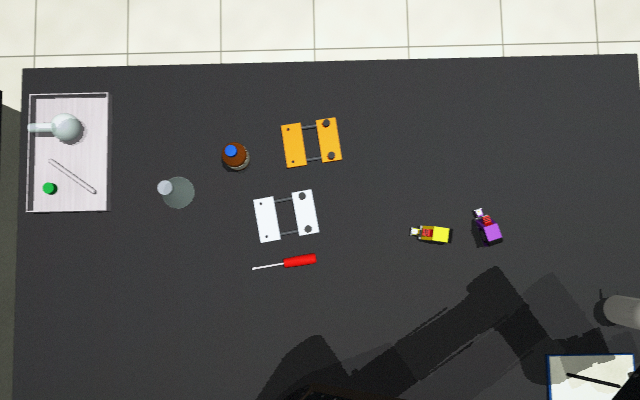

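The scene holds these look-alikes, with pixels in the top view:
- **Tapes:** yellow/black (433,234) and purple (488,228). I choose the yellow one.
- **Frames:** aluminium (286,216) and orange (311,143). I choose the aluminium one. Its knobbed plate is at (305,212) and its plain plate at (266,219).

I'll check both choices in close crops.

```bash
python3 - <<'E'
from h import *
t=cv2.imread("pics/top0.png"); s=cv2.imread("pics/scene0.png")
f=lambda im,x,y,w,h,k: cv2.resize(im[y:y+h,x:x+w],None,fx=k,fy=k,interpolation=cv2.INTER_CUBIC)
a=f(t,245,180,80,70,7);cv2.imwrite("pics/c1.png",a)
cv2.imwrite("pics/c2.png",f(t,405,215,55,40,12))
cv2.imwrite("pics/c3.png",f(s,185,220,55,40,12))
cv2.imwrite("pics/c4.png",f(s,295,155,80,70,7))
E
```

```text
(no output)
```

View pics/c1.png

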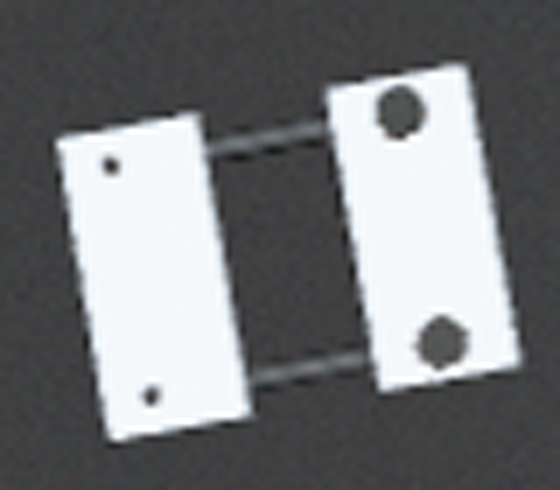

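View pics/c2.png

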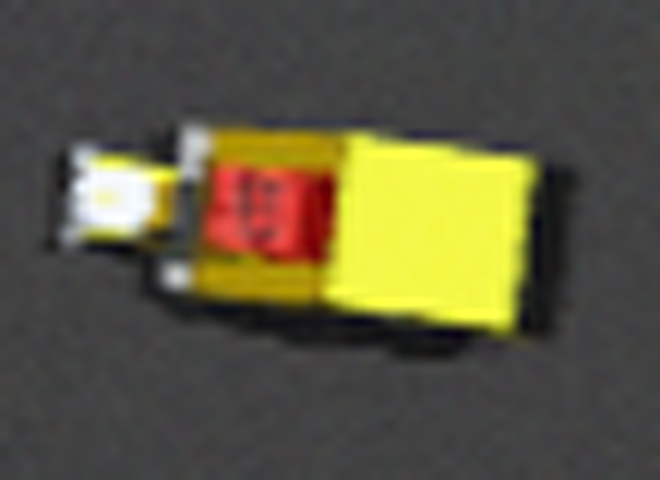

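View pics/c3.png

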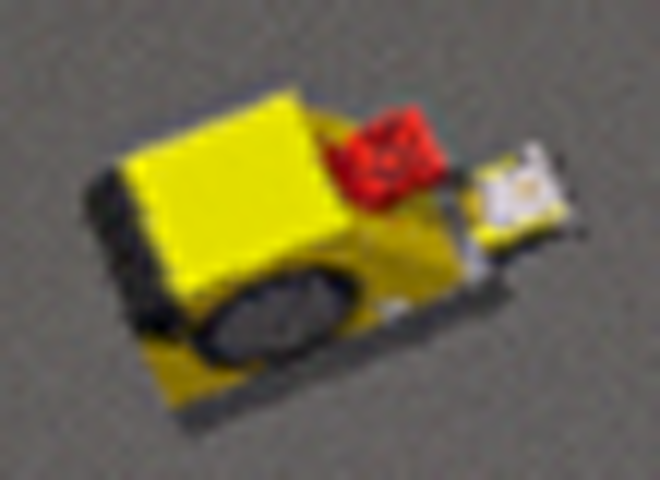

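View pics/c4.png

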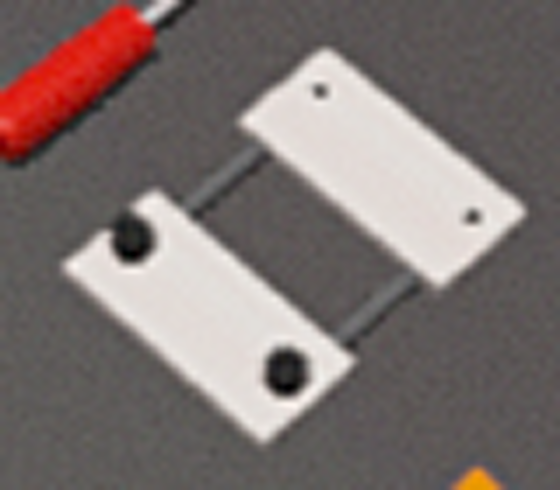

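The crops confirm it. The yellow case points toward +y with the red lock up, and the aluminium frame's plain plate is on the +y side. Next I'll fit poses.

```bash
cat >> h.py <<'E'
from scipy.optimize import minimize
def proj(s,X):
    c=np.atleast_2d(X)@s["R"].T+s["t"]; return np.c_[s["fx"]*c[:,0]/c[:,2]+s["cx"], s["fy"]*c[:,1]/c[:,2]+s["cy"]]
def unproj(s,uv,z):
    uv=np.atleast_2d(uv); d=np.c_[(uv[:,0]-s["cx"])/s["fx"],(uv[:,1]-s["cy"])/s["fy"],np.ones(len(uv))]@s["R"]
    o=-s["R"].T@s["t"]; return o+d*((z-o[2])/d[:,2])[:,None]
def fr2w(p,P):  # p: x,y,yaw deg
    c,s=np.cos(np.radians(p[2])),np.sin(np.radians(p[2])); P=np.atleast_2d(P)
    return np.c_[p[0]+c*P[:,0]-s*P[:,1],p[1]+s*P[:,0]+c*P[:,1],P[:,2]]
def rend(s,polys,k=8,roi=None):
    x0,y0,w,h=roi; im=np.zeros((h*k,w*k),np.uint8)
    for P in polys:
        q=(proj(s,P)-[x0,y0]+0.5)*k-0.5
        cv2.fillPoly(im,[np.round(q*16).astype(np.int32)],255,shift=4)
    return cv2.GaussianBlur(cv2.resize(im,(w,h),interpolation=cv2.INTER_AREA)/255.,(0,0),0.5)
def load(n):
    d=np.load(n); return {k:d[k] for k in d}
E
python3 - <<'E'
from h import *
def plate(p,yc): return fr2w(p,[[-.055,yc-.025,.01],[.055,yc-.025,.01],[.055,yc+.025,.01],[-.055,yc+.025,.01]])
for n,roi in (("top0",(240,175,90,80)),("scene0",(290,150,90,80))):
    s=load(n+".npz"); x0,y0,w,h=roi
    g=s["pixels"][y0:y0+h,x0:x0+w].astype(float).min(2); g=np.clip((g-60)/(225-60),0,1)
    cost=lambda p:((rend(s,[plate(p,0),plate(p,-(p[3]-50)/1000)],roi=roi)-g)**2).sum() 
    c=lambda q:cost([q[0]/1000,q[1]/1000,q[2],q[3]])
    i=unproj(s,[266,219] if n=="top0" else [349,180],.01)[0]*1000
    best=None
    for yaw in (-10,0,10):
        for wd in (155,170):
            r=minimize(c,[i[0],i[1],yaw,wd],method="Nelder-Mead",options=dict(initial_simplex=np.array([[i[0],i[1],yaw,wd]]*5)+np.vstack([np.zeros(4),np.diag([6,6,5,8])]),maxiter=500,xatol=.02))
            if best is None or r.fun<best.fun: best=r
    print(n,best.x.round(2),best.fun)
s=load("top0.npz"); s2=load("scene0.npz")
for a,b in ((( 178,192),(430,155)),((235,155),(405,205))):
    print(unproj(s,a,.05).round(3),unproj(s2,b,.05).round(3))
# tape
print("hook front", unproj(s,[405+65/12,215+195/12],.012), "yellow top corners",unproj(s,np.array([[405+540/12,215+158/12],[405+515/12,215+330/12],[405+345/12,215+135/12],[405+328/12,215+302/12]])-.5,.062).round(4))
print("scene yellow corners",unproj(s2,np.array([[185+122/12,220+160/12],[185+180/12,220+300/12],[185+295/12,220+92/12],[185+352/12,220+215/12]])-.5,.062).round(4))
E
```

```text
top0 [540.3  163.33   9.31 148.22] 78.51701994501957
scene0 [540.2  162.98   9.51 148.01] 239.33558528576987
[[0.609 0.375 0.05 ]] [[0.628 0.375 0.05 ]]
[[0.697 0.235 0.05 ]] [[0.71  0.214 0.05 ]]
hook front [[ 0.50196251 -0.19528029  0.012     ]] yellow top corners [[ 0.5074 -0.2801  0.062 ]
 [ 0.4733 -0.2737  0.062 ]
 [ 0.5128 -0.2416  0.062 ]
 [ 0.4797 -0.2368  0.062 ]]
scene yellow corners [[ 0.4723 -0.2736  0.062 ]
 [ 0.5077 -0.2791  0.062 ]
 [ 0.4791 -0.2364  0.062 ]
 [ 0.5111 -0.2408  0.062 ]]
```

```bash
cat >> h.py <<'E'
from scipy.spatial.transform import Rotation as Rn
def Rt(yaw,tilt=0): return Rn.from_euler("xyz",[180,0,yaw],degrees=True)*Rn.from_rotvec([tilt,0,0],degrees=True)
def go(pos,yaw,tilt=0):
    o=sensors.get_obs(); R0=Rn.from_euler("xyz",o["orientation"],degrees=True)
    d=R0.inv().apply(np.array(pos)-o["tool_pos"])/.15; r=(R0.inv()*Rt(yaw,tilt)).as_rotvec(degrees=True)/60
    print("row",np.round(np.r_[d,r],3).tolist(),"mm",round(np.linalg.norm(d)*150,1))
def st():
    o=sensors.get_obs(); print({k:np.round(o[k],4).tolist() for k in("clock","tool_pos","orientation","force","moment","opening","joint_pos")})
E
python3 - <<'E'
from h import *
p=[.4937,-.2509,81.4]
def P(x,y,z): return fr2w(p,[[x/1000,y/1000,z/1000]])[0]
for n,roi in (("top0",(405,215,55,40)),("scene0",(185,220,55,40))):
    s=load(n+".npz"); x0,y0,w,h=roi
    im=cv2.resize(s["pixels"][y0:y0+h,x0:x0+w,::-1],None,fx=12,fy=12,interpolation=cv2.INTER_CUBIC)
    def L(pts,c):
        q=(proj(s,np.array([P(*a) for a in pts]))-[x0,y0]+.5)*12; cv2.polylines(im,[q.astype(np.int32)],True,c,1)
    L([(-36,-17,0),(36,-17,0),(36,17,0),(-36,17,0)],(255,0,255))
    L([(-26,-17,62),(12,-17,62),(12,17,62),(-26,17,62)],(255,255,0))
    L([(54,-10,11),(56.2,-10,11),(56.2,10,11),(54,10,11)],(0,255,0))
    L([(19,-8,53),(35,-8,53),(35,8,53),(19,8,53)],(255,255,255))
    cv2.imwrite(f"pics/o_{n}.png",im)
go([.4927,-.2578,.2257],171.4)
E
```

```text
row [1.841, 2.586, 0.002, 0.001, -0.001, -1.054] mm 476.2
```

View pics/o_top0.png

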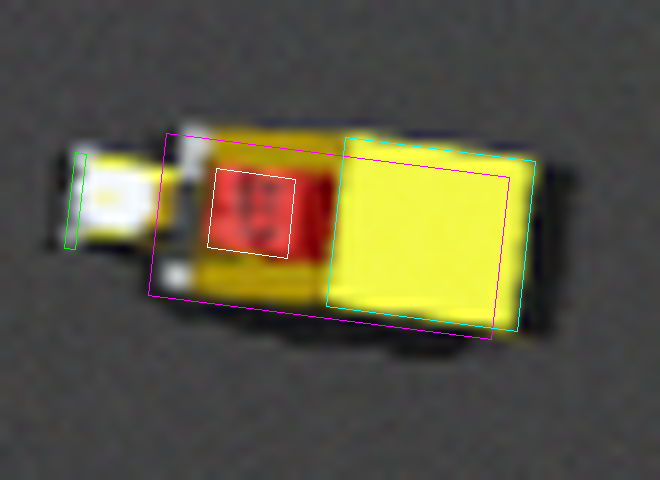

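View pics/o_scene0.png

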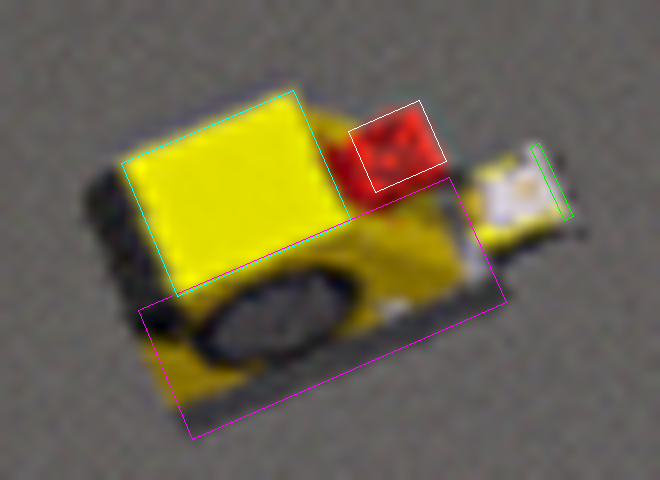

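The model overlays match both views: sole outline, yellow top and hook end all line up. I'm moving above the tape.

{"op": "drive_tool", "data": {"moves": [[0.3, 0.3, 0, 0, 0, -0.14], [0.6, 0.6, 0, 0, 0, -0.28], [0.8, 0.9, 0, 0, 0, -0.42], [0.9, 1, 0, 0, 0, -0.56], [0.9, 1, 0, 0, 0, -0.7], [0.9, 1, 0, 0, 0, -0.84], [0.9, 1, 0, 0, 0, -0.98], [0.9, 1, 0, 0, 0, -1]], "fingers": 1}}

```text
clock: 0.9
tool_pos: [0.3107, -0.4656, 0.2257]
orientation: [179.9, -0.1, 168.3]
force: [0.0, -0.3, -0.5]
opening: 0.0876
```

```bash
python3 -c "
from h import *
st();go([.4927,-.2578,.14],171.4)"
```

```text
{'clock': 0.9, 'tool_pos': [0.3107, -0.4656, 0.2257], 'orientation': [179.9125, -0.0692, 168.3419], 'force': [0.0417, -0.2697, -0.4945], 'moment': [-0.0036, 0.054, -0.0266], 'opening': 0.0876, 'joint_pos': [-36.2838, 9.8399, -14.0377, -0.0554, -66.2218, 24.648]}
row [-0.909, 1.601, 0.573, 0.001, -0.001, -0.051] mm 289.2
```

{"op": "drive_tool", "data": {"moves": [[-0.2, 0.3, 0.1, 0, 0, -0.05], [-0.4, 0.6, 0.2, 0, 0, -0.05], [-0.5, 0.9, 0.3, 0, 0, -0.05], [-0.57, 1, 0.35, 0, 0, -0.05], [-0.57, 1, 0.35, 0, 0, -0.05]]}}

```text
clock: 1.4
tool_pos: [0.4257, -0.3333, 0.1715]
orientation: [179.8, -0.2, 171.3]
force: [-0.2, 0.1, 0.6]
opening: 0.0874
```

```bash
python3 -c "
from h import *
st();go([.4927,-.2578,.10],171.4)"
```

```text
{'clock': 1.4, 'tool_pos': [0.4257, -0.3333, 0.1715], 'orientation': [179.8482, -0.2041, 171.2913], 'force': [-0.2251, 0.0896, 0.6183], 'moment': [-0.0349, 0.0924, -0.0045], 'opening': 0.0874, 'joint_pos': [-17.3679, 10.6241, -20.5687, -0.1392, -59.0319, 8.7309]}
row [-0.367, 0.564, 0.477, 0.003, -0.003, -0.002] mm 123.7
```

{"op": "drive_tool", "data": {"moves": [[-0.15, 0.23, 0.2, 0, 0, 0], [-0.28, 0.44, 0.38, 0, 0, 0], [-0.367, 0.564, 0.477, 0.003, -0.003, -0.002], [-0.367, 0.564, 0.477, 0.003, -0.003, -0.002]]}}

```text
clock: 1.8
tool_pos: [0.4928, -0.2562, 0.0976]
orientation: [-180.0, -0.2, 171.3]
force: [-0.2, -0.6, 0.9]
opening: 0.0874
```

```bash
python3 -c "
from h import *
st();go([.4927,-.2578,.018],171.4)
for n in ('scene','top'):
    s=vision.snapshot(n); cv2.imwrite(f'pics/{n}1.png',s['pixels'][:,:,::-1])
a=cv2.imread('pics/scene1.png')[180:300,130:290]; cv2.imwrite('pics/m1.png',cv2.resize(a,None,fx=5,fy=5,interpolation=cv2.INTER_CUBIC))"
```

```text
{'clock': 1.8, 'tool_pos': [0.4928, -0.2562, 0.0976], 'orientation': [-179.9777, -0.2371, 171.3453], 'force': [-0.23, -0.6415, 0.926], 'moment': [-0.0018, 0.1911, 0.0335], 'opening': 0.0874, 'joint_pos': [-7.2613, 16.3764, -24.0152, 0.0216, -49.8459, -1.4074]}
row [-0.003, -0.01, 0.531, -0.0, -0.004, -0.001] mm 79.6
```

View pics/m1.png

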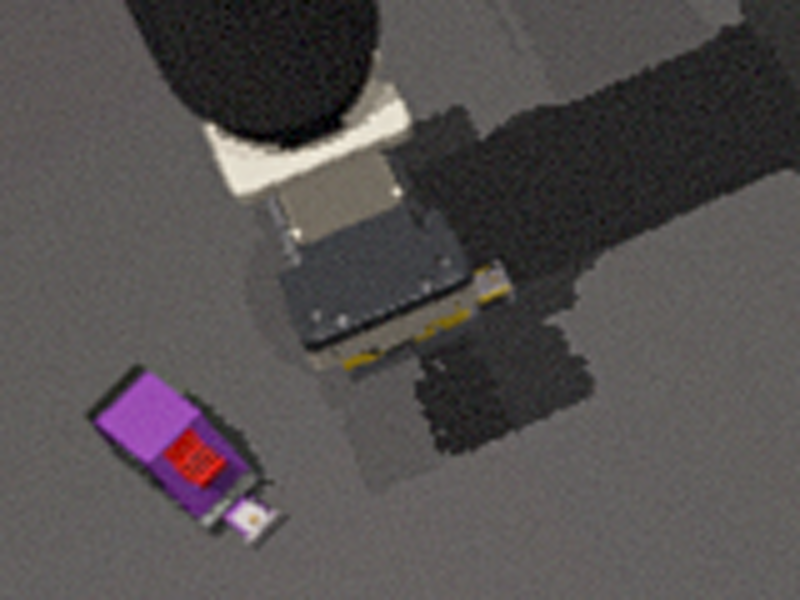

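The open jaws straddle the yellow case, with its hook visible at about (492,280) in the crop. The purple tape is well clear. I'm descending.

{"op": "drive_tool", "data": {"moves": [[-0.003, -0.01, 0.15, 0, -0.004, 0], [-0.003, -0.01, 0.3, 0, -0.004, 0], [-0.003, -0.01, 0.42, 0, -0.004, 0], [-0.003, -0.01, 0.5, 0, -0.004, 0], [-0.003, -0.01, 0.518, 0, -0.004, 0], [-0.003, -0.01, 0.518, 0, -0.004, 0]]}}

```text
clock: 2.5
tool_pos: [0.4926, -0.2601, 0.0224]
orientation: [-180.0, 0.2, 171.3]
force: [-0.5, 0.3, 0.8]
opening: 0.0877
```

```bash
python3 -c "
from h import *
st();go([.4927,-.2578,.020],171.4)"
```

```text
{'clock': 2.5, 'tool_pos': [0.4926, -0.2601, 0.0224], 'orientation': [-179.9522, 0.1573, 171.2749], 'force': [-0.4769, 0.2843, 0.7848], 'moment': [0.0008, 0.0562, -0.0039], 'opening': 0.0877, 'joint_pos': [-7.6573, 21.9788, -28.269, 0.0796, -39.5959, -1.1292]}
row [0.002, 0.015, 0.016, -0.001, 0.003, -0.002] mm 3.3
```

{"op": "drive_tool", "data": {"moves": [[0.002, 0.015, 0.016, 0, 0.003, 0], [0.002, 0.015, 0.016, 0, 0.003, 0], [0.002, 0.015, 0.016, 0, 0.003, 0]]}}

```text
clock: 2.8
tool_pos: [0.493, -0.2578, 0.0206]
orientation: [-180.0, 0.0, 171.3]
force: [0.3, -0.4, 0.1]
opening: 0.0874
```

```bash
python3 -c "
from h import *
st();go([.4927,-.2578,.020],171.4)"
```

```text
{'clock': 2.8, 'tool_pos': [0.493, -0.2578, 0.0206], 'orientation': [-179.9506, 0.0322, 171.2826], 'force': [0.3486, -0.3981, 0.0915], 'moment': [0.0326, 0.0817, -0.0001], 'opening': 0.0874, 'joint_pos': [-7.4033, 22.1371, -28.3415, 0.0789, -39.4904, -1.375]}
row [0.002, -0.0, 0.004, -0.001, 0.001, -0.002] mm 0.6
```

{"op": "drive_tool", "data": {"moves": [[0, 0, 0, 0, 0, 0], [0, 0, 0, 0, 0, 0], [0, 0, 0, 0, 0, 0], [0, 0, 0, 0, 0, 0], [0, 0, 0, 0, 0, 0], [0, 0, 0, 0, 0, 0], [0, 0, 0, 0, 0, 0], [0, 0, 0, 0, 0, 0]], "fingers": -1}}

```text
clock: 3.6
tool_pos: [0.493, -0.2578, 0.0205]
orientation: [-179.9, 0.0, 171.3]
force: [-0.1, -0.0, -0.4]
opening: 0.0339
```

```bash
python3 -c "
from h import *
st();go([.4927,-.2578,.1],171.4)"
```

```text
{'clock': 3.6, 'tool_pos': [0.493, -0.2578, 0.0205], 'orientation': [-179.9492, 0.0244, 171.2889], 'force': [-0.0832, -0.0011, -0.398], 'moment': [0.0194, 0.0973, 0.0546], 'opening': 0.0339, 'joint_pos': [-7.4043, 22.1419, -28.3427, 0.0807, -39.4922, -1.3691]}
row [0.002, -0.001, -0.53, -0.001, 0.0, -0.002] mm 79.5
```

The case is held at 33.9 mm. I'm lifting it and carrying it over the frame.

{"op": "drive_tool", "data": {"moves": [[0, 0, -0.03, 0, 0, 0], [0, 0, -0.12, 0, 0, 0], [0, 0, -0.28, 0, 0, 0], [0, 0, -0.46, 0, 0, 0], [0, 0, -0.62, 0, 0, 0], [0, 0, -0.7, 0, 0, 0], [0, 0, -0.73, 0, 0, 0]]}}

```text
clock: 4.3
tool_pos: [0.4932, -0.2577, 0.1309]
orientation: [-180.0, 0.1, 171.3]
force: [-0.5, -0.3, -5.2]
opening: 0.0337
```

```bash
python3 -c "
from h import *
st();go([.542,.1525,.13],189.4)"
```

```text
{'clock': 4.3, 'tool_pos': [0.4932, -0.2577, 0.1309], 'orientation': [-179.9623, 0.1081, 171.2758], 'force': [-0.5475, -0.2617, -5.2342], 'moment': [0.0362, 0.0655, 0.0256], 'opening': 0.0337, 'joint_pos': [-7.394, 14.1395, -21.9866, 0.0498, -53.7667, -1.3596]}
row [0.093, 2.752, 0.004, -0.001, 0.002, -0.302] mm 413.1
```

{"op": "drive_tool", "data": {"moves": [[0, 0.06, 0, 0, 0, -0.02], [0, 0.18, 0, 0, 0, -0.05], [0, 0.34, 0, 0, 0, -0.08], [0, 0.52, 0, 0, 0, -0.12], [0, 0.7, 0, 0, 0, -0.15], [0, 0.85, 0, 0, 0, -0.15], [0, 0.94, 0, 0, 0, -0.15], [0, 0.98, 0, 0, 0, -0.15]]}}

```text
clock: 5.1
tool_pos: [0.515, -0.111, 0.1299]
orientation: [-179.9, 0.0, -179.6]
force: [0.1, -1.0, -5.0]
opening: 0.0341
```

```bash
python3 -c "
from h import *
st();go([.542,.1525,.13],189.4)"
```

```text
{'clock': 5.1, 'tool_pos': [0.515, -0.111, 0.1299], 'orientation': [-179.9489, 0.0017, -179.6272], 'force': [0.0699, -0.9865, -5.0402], 'moment': [-0.054, 0.1187, 0.0152], 'opening': 0.0341, 'joint_pos': [9.2205, 11.6271, -25.5788, 0.0638, -52.8003, -8.8863]}
row [-0.191, 1.756, -0.003, -0.001, -0.0, -0.15] mm 264.9
```

{"op": "drive_tool", "data": {"moves": [[-0.01, 0.08, 0, 0, 0, -0.02], [-0.03, 0.22, 0, 0, 0, -0.05], [-0.05, 0.4, 0, 0, 0, -0.08], [-0.07, 0.6, 0, 0, 0, -0.12], [-0.09, 0.8, 0, 0, 0, -0.15], [-0.11, 0.95, 0, 0, 0, -0.15], [-0.11, 1, 0, 0, 0, -0.15]]}}

```text
clock: 5.8
tool_pos: [0.5308, 0.0408, 0.1294]
orientation: [-180.0, -0.0, -170.5]
force: [0.7, 0.1, -4.6]
opening: 0.034
```

```bash
python3 -c "
from h import *
st();go([.542,.1525,.13],189.4)"
```

```text
{'clock': 5.8, 'tool_pos': [0.5308, 0.0408, 0.1294], 'orientation': [-179.9556, -0.0061, -170.5116], 'force': [0.705, 0.1355, -4.6432], 'moment': [-0.0449, 0.1449, 0.0223], 'opening': 0.034, 'joint_pos': [25.5433, 12.1633, -24.9272, 0.0514, -52.9276, -16.0859]}
row [-0.196, 0.722, -0.005, -0.001, -0.0, 0.001] mm 112.2
```

```bash
python3 -c "
from h import *
go([.542,.1525,.10],189.4,35)"
```

```text
row [-0.196, 0.722, 0.195, 0.583, 0.0, 0.001] mm 116.0
```

{"op": "drive_tool", "data": {"moves": [[-0.03, 0.08, 0, 0.05, 0, 0], [-0.07, 0.22, 0, 0.15, 0, 0], [-0.12, 0.4, 0, 0.27, 0, 0], [-0.16, 0.58, 0.02, 0.4, 0, 0], [-0.196, 0.7, 0.1, 0.5, 0, 0], [-0.196, 0.722, 0.16, 0.56, 0, 0], [-0.196, 0.722, 0.195, 0.583, 0, 0], [-0.196, 0.722, 0.195, 0.583, 0, 0]]}}

```text
clock: 6.6
tool_pos: [0.5414, 0.1521, 0.0984]
orientation: [-144.9, -0.2, -170.5]
force: [-0.7, -0.2, -4.3]
opening: 0.0342
```

```bash
python3 -c "
from h import *
st();go([.542,.1525,.1],189.4,35)
for n in ('scene','top'):
    s=vision.snapshot(n); cv2.imwrite(f'pics/{n}2.png',s['pixels'][:,:,::-1]); np.savez(n+'2.npz',**s)
a=cv2.imread('pics/scene2.png')[110:230,280:440]; cv2.imwrite('pics/m2.png',cv2.resize(a,None,fx=5,fy=5,interpolation=cv2.INTER_CUBIC))
a=cv2.imread('pics/top2.png')[140:260,200:360]; cv2.imwrite('pics/m2t.png',cv2.resize(a,None,fx=5,fy=5,interpolation=cv2.INTER_CUBIC))"
```

```text
{'clock': 6.6, 'tool_pos': [0.5414, 0.1521, 0.0984], 'orientation': [-144.9001, -0.1702, -170.4798], 'force': [-0.7194, -0.246, -4.342], 'moment': [2.7553, 0.6602, -0.0126], 'opening': 0.0342, 'joint_pos': [51.5339, 26.1246, -29.5715, 28.6029, -62.7468, -61.7201]}
row [-0.004, -0.004, -0.01, -0.002, -0.001, 0.003] mm 1.7
```

View pics/m2.png

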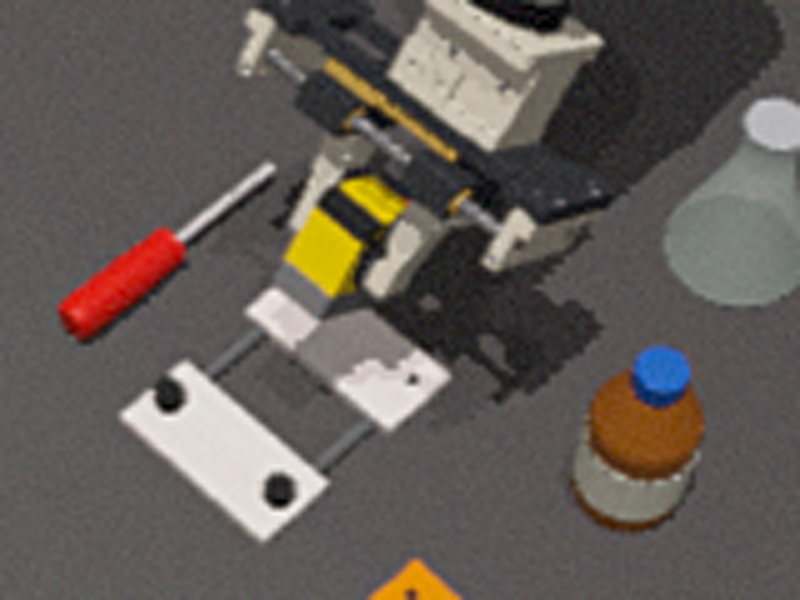

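View pics/m2t.png

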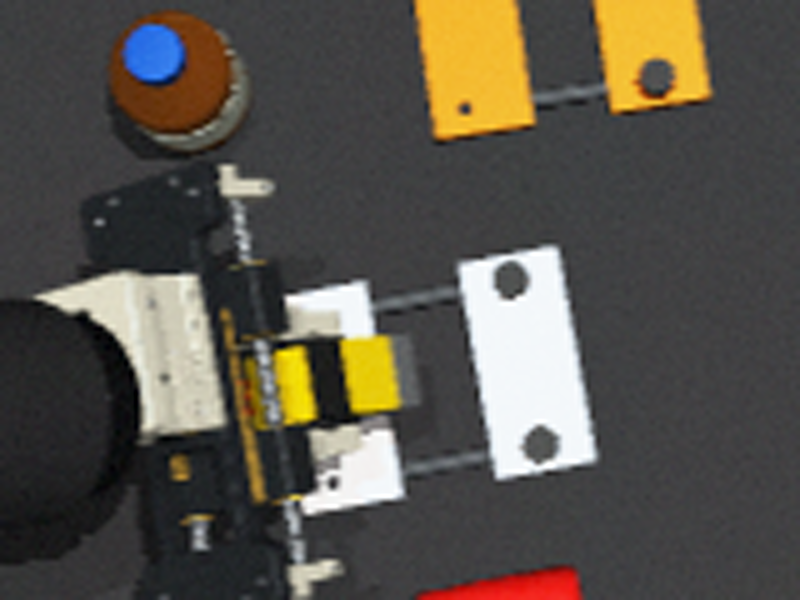

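The scene view shows the case held nose-down above the plain plate, with the bottle and flask clear of the gripper. The hook is hidden, so I'll check the case-in-gripper offset by overlay.

```bash
cat >> h.py <<'E'
def tape_pts(P,a=-.007,o=None):  # P in case coords (x fwd from centre, y, z above sole), m
    o=o or sensors.get_obs(); R0=Rn.from_euler("xyz",o["orientation"],degrees=True); P=np.atleast_2d(P)
    return o["tool_pos"]+R0.apply(np.c_[P[:,1],P[:,0]-a,.0205-P[:,2]])
E
python3 - <<'E'
from h import *
for n,roi in (("top2",(245,190,50,50)),("scene2",(325,140,50,50))):
    s=load(n+".npz"); x0,y0,w,h=roi
    im=cv2.resize(s["pixels"][y0:y0+h,x0:x0+w,::-1],None,fx=12,fy=12,interpolation=cv2.INTER_CUBIC)
    for k,a in ((0,-.007),(1,-.010)):
        for pts,c in (([(-36,-17,0),(36,-17,0),(36,17,0),(-36,17,0)],(255,0,255)),([(-26,-17,62),(12,-17,62),(12,17,62),(-26,17,62)],(255,255,0)),([(54,-10,11),(56.2,-10,11),(56.2,10,11),(54,10,11)],(0,255,0))):
            if k and c==(0,255,0):continue
            q=(proj(s,tape_pts(np.array(pts)/1000,a))-[x0,y0]+.5)*12; cv2.polylines(im,[q.astype(np.int32)],True,c if not k else (0,0,255),1)
    cv2.imwrite(f"pics/o_{n}.png",im)
E
```

```text
(no output)
```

View pics/o_top2.png

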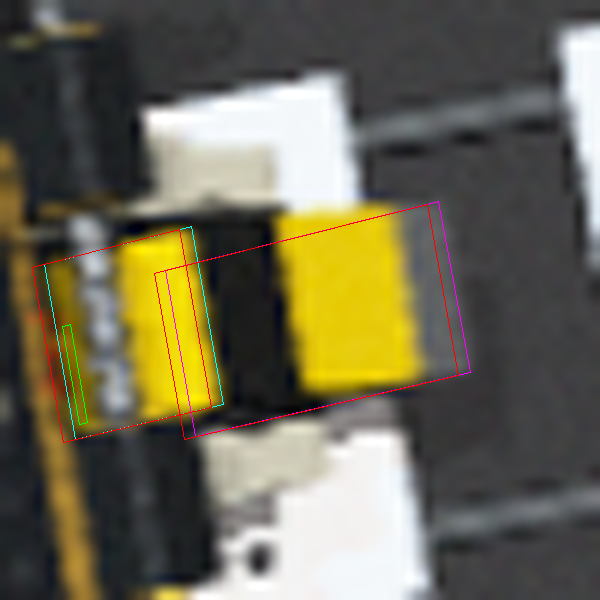

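View pics/o_scene2.png

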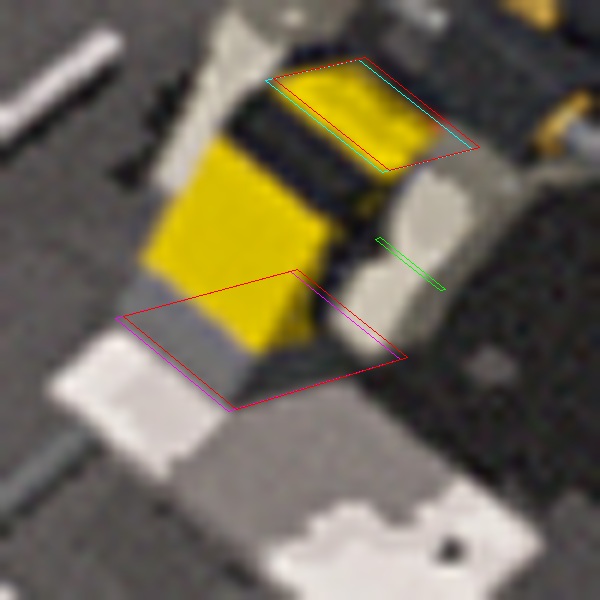

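The overlay supports a 7 mm offset and the rear sole edge matches. I'm lowering in stages.

```bash
python3 -c "
from h import *
go([.5416,.1544,.065],189.4,35)"
```

```text
row [0.0, 0.149, 0.182, 0.001, 0.0, 0.001] mm 35.3
```

{"op": "drive_tool", "data": {"moves": [[0, 0.03, 0.03, 0, 0, 0], [0, 0.08, 0.1, 0, 0, 0], [0, 0.13, 0.16, 0, 0, 0], [0, 0.149, 0.182, 0, 0, 0], [0, 0.149, 0.182, 0, 0, 0], [0, 0.149, 0.182, 0, 0, 0]]}}

```text
clock: 7.3
tool_pos: [0.5417, 0.1544, 0.065]
orientation: [-145.0, -0.0, -170.6]
force: [0.1, 0.1, -4.5]
opening: 0.034
```

```bash
python3 -c "
from h import *
st();go([.5416,.1544,.0543],189.4,35)"
```

```text
{'clock': 7.3, 'tool_pos': [0.5417, 0.1544, 0.065], 'orientation': [-145.0417, -0.0322, -170.5602], 'force': [0.1144, 0.1458, -4.4909], 'moment': [2.7844, 0.5663, 0.0483], 'opening': 0.034, 'joint_pos': [51.444, 28.5561, -31.1708, 29.744, -59.0467, -64.0628]}
row [0.001, 0.041, 0.058, 0.001, -0.0, 0.001] mm 10.7
```

{"op": "drive_tool", "data": {"moves": [[0, 0.01, 0.015, 0, 0, 0], [0, 0.025, 0.035, 0, 0, 0], [0, 0.036, 0.051, 0, 0, 0], [0, 0.041, 0.058, 0, 0, 0], [0, 0.041, 0.058, 0, 0, 0], [0, 0.041, 0.058, 0, 0, 0]]}}

```text
clock: 7.9
tool_pos: [0.5417, 0.1545, 0.0543]
orientation: [-145.0, -0.0, -170.6]
force: [-0.8, -0.1, -5.2]
opening: 0.0338
```

```bash
python3 -c "
from h import *
st()
f=np.array([-.1633,.9866,0]); o=sensors.get_obs()
e=np.array([.5361,.1879,.010])
for nm,q in (('tip',(.054,0,.003)),('root',(.054,0,.011)),('corner',(.036,0,0))):
    d=tape_pts(q)[0]-e; print(nm,'along',round(d@f*1000,1),'lat',round((d[0]*.9866+d[1]*.1633)*1000,1),'z-plate',round(d[2]*1000,1))
go(o['tool_pos']-.010*f,189.4,35)
s=vision.snapshot('scene'); a=s['pixels'][120:220,300:420,::-1]; cv2.imwrite('pics/m3.png',cv2.resize(a,None,fx=6,fy=6,interpolation=cv2.INTER_CUBIC))"
```

```text
{'clock': 7.9, 'tool_pos': [0.5417, 0.1545, 0.0543], 'orientation': [-145.0411, -0.031, -170.5594], 'force': [-0.8324, -0.071, -5.193], 'moment': [2.9002, 0.59, -0.0058], 'opening': 0.0338, 'joint_pos': [51.3773, 29.355, -31.694, 30.1916, -57.8848, -64.8052]}
tip along 6.1 lat 0.0 z-plate -4.9
root along 10.7 lat 0.0 z-plate 1.6
corner along -10.4 lat 0.1 z-plate 2.9
row [0.0, -0.055, 0.038, 0.001, -0.0, 0.001] mm 10.0
```

View pics/m3.png

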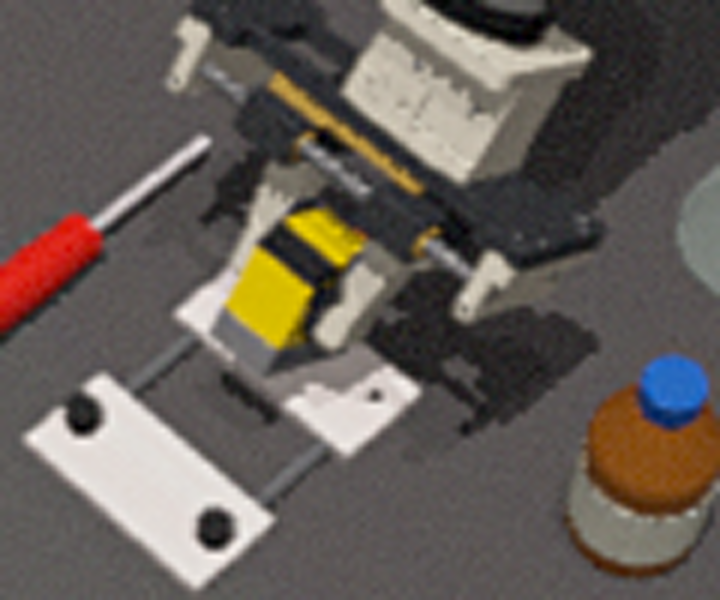

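The case is now nose-down over the plain plate. By calculation the hook tip is 6 mm past the edge and 5 mm below the plate top. Next I'll compute the draw-back path as rows.

```bash
cat >> h.py <<'E'
F=np.array([-.1633,.9866,0]); EDGE=np.array([.5361,.1879,0])
def pose(L,th,rz=.0115,gap=0.):
    c,s=np.cos(np.radians(th)),np.sin(np.radians(th)); r=.061+L
    return EDGE+F*(gap+.008*s-r*c+.0095*s)+[0,0,rz+r*s+.0095*c]
def rows(lst,yaw=189.4):
    o=sensors.get_obs(); R0=Rn.from_euler("xyz",o["orientation"],degrees=True); last=o["tool_pos"]
    for L,th,rz,gap in lst:
        p=pose(L,th,rz,gap); d=R0.inv().apply(p-o["tool_pos"])/.15; r=(R0.inv()*Rt(yaw,th)).as_rotvec(degrees=True)/60
        print(np.round(np.r_[d,r],3).tolist(),",",end=" "); print("# z",p[2].round(3),"step",round(np.linalg.norm(p-last)*1000,1)); last=p
E
python3 - <<'E'
from h import *
st()
rows([(0,35,.0115,.005),(0,35,.0115,.003),(0,35,.0115,.001),(0.001,35,.0115,0),(0.003,35,.0115,0),(0.006,35,.0115,0),(.009,35,.0115,0),(.010,35,.0115,0)])
E
```

```text
{'clock': 7.95, 'tool_pos': [0.5417, 0.1545, 0.0544], 'orientation': [-145.0466, -0.028, -170.5576], 'force': [0.7712, -0.5984, -4.7793], 'moment': [2.8572, 0.577, 0.0679], 'opening': 0.0338, 'joint_pos': [51.3781, 29.3508, -31.6932, 30.1904, -57.8829, -64.8033]}
[0.001, -0.006, 0.005, 0.001, 0.0, 0.001] , # z 0.054 step 1.1
[0.001, -0.016, 0.012, 0.001, 0.0, 0.001] , # z 0.054 step 2.0
[0.001, -0.027, 0.02, 0.001, 0.0, 0.001] , # z 0.054 step 2.0
[0.001, -0.039, 0.024, 0.001, 0.0, 0.001] , # z 0.055 step 1.9
[0.001, -0.053, 0.024, 0.001, 0.0, 0.001] , # z 0.056 step 2.0
[0.001, -0.073, 0.024, 0.001, 0.0, 0.001] , # z 0.058 step 3.0
[0.001, -0.093, 0.024, 0.001, 0.0, 0.001] , # z 0.059 step 3.0
[0.001, -0.099, 0.024, 0.001, 0.0, 0.001] , # z 0.06 step 1.0
```

{"op": "drive_tool", "data": {"moves": [[0.001, -0.006, 0.005, 0, 0, 0], [0.001, -0.014, 0.011, 0, 0, 0], [0.001, -0.023, 0.018, 0, 0, 0], [0.001, -0.032, 0.024, 0, 0, 0], [0.001, -0.038, 0.028, 0, 0, 0], [0.001, -0.041, 0.03, 0, 0, 0], [0.001, -0.041, 0.03, 0, 0, 0]]}}

```text
clock: 8.65
tool_pos: [0.5431, 0.1479, 0.0542]
orientation: [-145.1, 0.0, -170.5]
force: [-3.2, 4.7, -4.4]
opening: 0.0336
```

```bash
python3 - <<'E'
from h import *
st(); print(sensors.get_obs()["force"]@F, (sensors.get_obs()['tool_pos']-pose(0,35))@F)
E
```

```text
{'clock': 8.65, 'tool_pos': [0.5431, 0.1479, 0.0542], 'orientation': [-145.1433, 0.0296, -170.5161], 'force': [-3.1813, 4.6938, -4.4342], 'moment': [4.3844, 1.6034, -0.3769], 'opening': 0.0336, 'joint_pos': [50.7935, 29.0892, -32.2895, 30.6836, -57.3339, -64.7301]}
5.150368804869478 -0.0006414254761498129
```

```bash
python3 - <<'E'
from h import *
for n in ("top","scene"):
    s=vision.snapshot(n); cv2.imwrite(f'pics/{n}4.png',s['pixels'][:,:,::-1]); 
    o=sensors.get_obs(); print(o["clock"],o["force"].round(2),o["moment"].round(2),o["tool_pos"].round(4))
a=cv2.imread('pics/scene4.png')[120:220,310:430]; b=cv2.imread('pics/top4.png')[170:270,210:330]
cv2.imwrite('pics/m4.png',np.hstack([cv2.resize(x,(400,333),interpolation=cv2.INTER_CUBIC) for x in (a,b)]))
E
```

```text
8.7 [-2.35  5.11 -4.05] [ 4.47  1.59 -0.3 ] [0.5431 0.148  0.0542]
8.75 [-3.15  3.99 -3.79] [ 4.33  1.58 -0.33] [0.5431 0.148  0.0542]
```

View pics/m4.png

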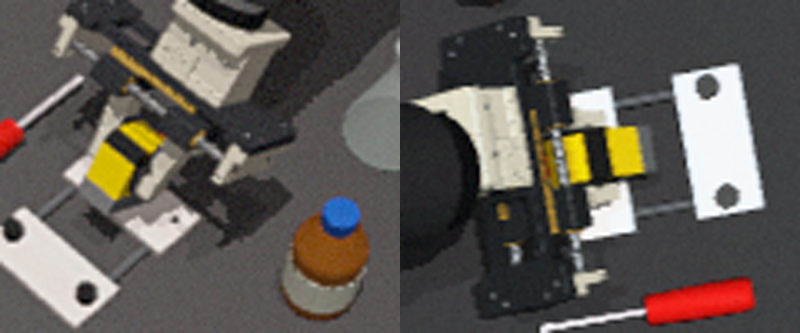

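The force is about 5 N along the draw direction at the expected position, so the hook bears on the edge. I'm continuing to draw out gently.

```bash
python3 - <<'E'
from h import *
rows([(.002,35,.0115,-.0006),(.005,35,.0115,-.0006),(.009,34,.0115,-.0006),(.014,32,.0115,-.0006),(.019,30,.0115,-.0006),(.024,28,.0115,-.0006),(.027,27,.0115,-.0006),(.028,27,.0115,-.0006)])
E
```

```text
[0.003, -0.014, -0.0, 0.002, 0.001, 0.001] , # z 0.055 step 2.1
[0.003, -0.034, -0.0, 0.002, 0.001, 0.001] , # z 0.057 step 3.0
[0.003, -0.062, 0.008, -0.014, 0.001, 0.001] , # z 0.059 step 4.4
[0.003, -0.098, 0.027, -0.048, 0.001, 0.001] , # z 0.059 step 6.1
[0.003, -0.134, 0.048, -0.081, 0.001, 0.001] , # z 0.06 step 6.2
[0.003, -0.169, 0.072, -0.114, 0.001, 0.001] , # z 0.06 step 6.3
[0.003, -0.189, 0.085, -0.131, 0.001, 0.001] , # z 0.06 step 3.6
[0.003, -0.195, 0.086, -0.131, 0.001, 0.001] , # z 0.06 step 1.0
```

{"op": "drive_tool", "data": {"moves": [[0.003, -0.014, 0, 0.002, 0.001, 0], [0.003, -0.034, 0, 0.002, 0.001, 0], [0.003, -0.062, 0.008, -0.014, 0.001, 0], [0.003, -0.098, 0.027, -0.048, 0.001, 0], [0.003, -0.134, 0.048, -0.081, 0.001, 0], [0.003, -0.169, 0.072, -0.114, 0.001, 0], [0.003, -0.189, 0.085, -0.131, 0.001, 0], [0.003, -0.195, 0.086, -0.131, 0.001, 0]]}}

```text
clock: 9.55
tool_pos: [0.548, 0.1166, 0.0609]
orientation: [-153.1, 0.0, -170.6]
force: [-2.2, 4.5, -3.3]
opening: 0.0336
```

```bash
python3 - <<'E'
from h import *
st()
for n in ("top","scene"):
    s=vision.snapshot(n); cv2.imwrite(f'pics/{n}5.png',s['pixels'][:,:,::-1]); 
    o=sensors.get_obs(); print(o["clock"],o["force"].round(2),o["moment"].round(2),o["tool_pos"].round(4))
a=cv2.imread('pics/scene5.png')[120:220,310:430]; b=cv2.imread('pics/top5.png')[170:270,210:330]
cv2.imwrite('pics/m5.png',np.hstack([cv2.resize(x,(400,333),interpolation=cv2.INTER_CUBIC) for x in (a,b)]))
E
```

```text
{'clock': 9.55, 'tool_pos': [0.548, 0.1166, 0.0609], 'orientation': [-153.0612, 0.0284, -170.5949], 'force': [-2.2489, 4.4664, -3.2902], 'moment': [3.99, 1.3569, -0.128], 'opening': 0.0336, 'joint_pos': [45.3774, 24.5051, -33.987, 27.9164, -51.5985, -57.3732]}
9.6 [-2.1   4.61 -3.27] [ 3.98  1.25 -0.15] [0.5481 0.1168 0.0608]
9.65 [-1.61  4.62 -3.66] [ 4.12  1.2  -0.1 ] [0.5481 0.1171 0.0606]
```

View pics/m5.png

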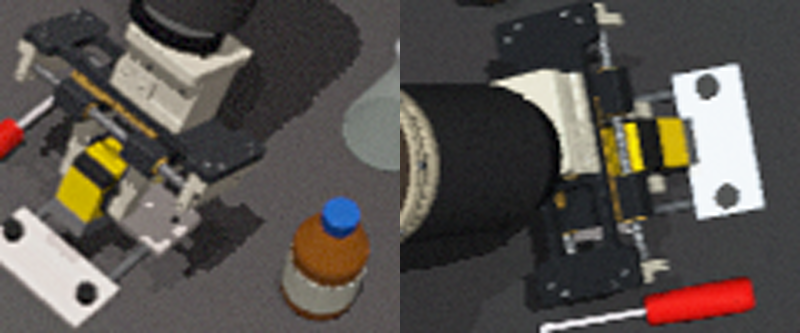

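The force holds at about 4.7 N along the draw after 28 mm, so the hook is engaged. I'm continuing back.

```bash
python3 - <<'E'
from h import *
g=-.0006
rows([(.029,26.7,.0115,g),(.034,25,.0115,g),(.042,23,.0115,g),(.051,21,.0115,g),(.060,20,.0115,g),(.069,20,.0115,g),(.074,20,.0115,g),(.075,20,.0115,g)])
E
```

```text
[0.002, -0.008, 0.005, -0.005, 0.001, 0.001] , # z 0.06 step 1.4
[0.002, -0.044, 0.025, -0.033, 0.001, 0.001] , # z 0.06 step 6.2
[0.002, -0.1, 0.052, -0.067, 0.001, 0.001] , # z 0.06 step 9.3
[0.002, -0.161, 0.083, -0.1, 0.001, 0.001] , # z 0.061 step 10.3
[0.002, -0.221, 0.103, -0.117, 0.001, 0.001] , # z 0.062 step 9.5
[0.002, -0.28, 0.111, -0.117, 0.001, 0.001] , # z 0.065 step 9.0
[0.002, -0.313, 0.115, -0.117, 0.001, 0.001] , # z 0.067 step 5.0
[0.002, -0.32, 0.116, -0.117, 0.001, 0.001] , # z 0.067 step 1.0
```

{"op": "drive_tool", "data": {"moves": [[0.002, -0.008, 0.005, -0.005, 0.001, 0], [0.002, -0.044, 0.025, -0.033, 0.001, 0], [0.002, -0.1, 0.052, -0.067, 0.001, 0], [0.002, -0.161, 0.083, -0.1, 0.001, 0], [0.002, -0.221, 0.103, -0.117, 0.001, 0], [0.002, -0.28, 0.111, -0.117, 0.001, 0], [0.002, -0.313, 0.115, -0.117, 0.001, 0], [0.002, -0.32, 0.116, -0.117, 0.001, 0]]}}

```text
clock: 10.45
tool_pos: [0.5562, 0.067, 0.067]
orientation: [-160.0, -0.0, -170.6]
force: [-0.6, 5.4, -4.0]
opening: 0.0342
```

```bash
python3 - <<'E'
from h import *
st()
s=vision.snapshot("scene"); cv2.imwrite('pics/scene6.png',s['pixels'][:,:,::-1])
a=cv2.imread('pics/scene6.png')[120:240,270:430]; 
cv2.imwrite('pics/m6.png',cv2.resize(a,None,fx=5,fy=5,interpolation=cv2.INTER_CUBIC))
g=-.0006
rows([(.077,20,.0115,g),(.083,20,.0115,g),(.092,20,.0115,g),(.102,20,.0115,g),(.112,20,.0115,g),(.122,20,.0115,g),(.129,20,.0115,g),(.132,20,.0115,g)])
E
```

```text
{'clock': 10.45, 'tool_pos': [0.5562, 0.067, 0.067], 'orientation': [-159.9748, -0.0418, -170.5676], 'force': [-0.597, 5.3811, -3.9811], 'moment': [3.759, 0.6561, 0.0219], 'opening': 0.0342, 'joint_pos': [37.8572, 20.9852, -34.6936, 24.3449, -46.8655, -47.1318]}
[0.001, -0.013, -0.0, -0.0, -0.0, 0.001] , # z 0.068 step 2.0
[0.001, -0.053, -0.0, -0.0, -0.0, 0.001] , # z 0.07 step 6.0
[0.001, -0.113, -0.0, -0.0, -0.0, 0.001] , # z 0.073 step 9.0
[0.001, -0.18, 0.0, -0.0, -0.0, 0.001] , # z 0.076 step 10.0
[0.001, -0.247, 0.0, -0.0, -0.0, 0.001] , # z 0.08 step 10.0
[0.001, -0.313, 0.0, -0.0, -0.0, 0.001] , # z 0.083 step 10.0
[0.001, -0.36, 0.0, -0.0, -0.0, 0.001] , # z 0.085 step 7.0
[0.001, -0.38, 0.0, -0.0, -0.0, 0.001] , # z 0.086 step 3.0
```

View pics/m6.png

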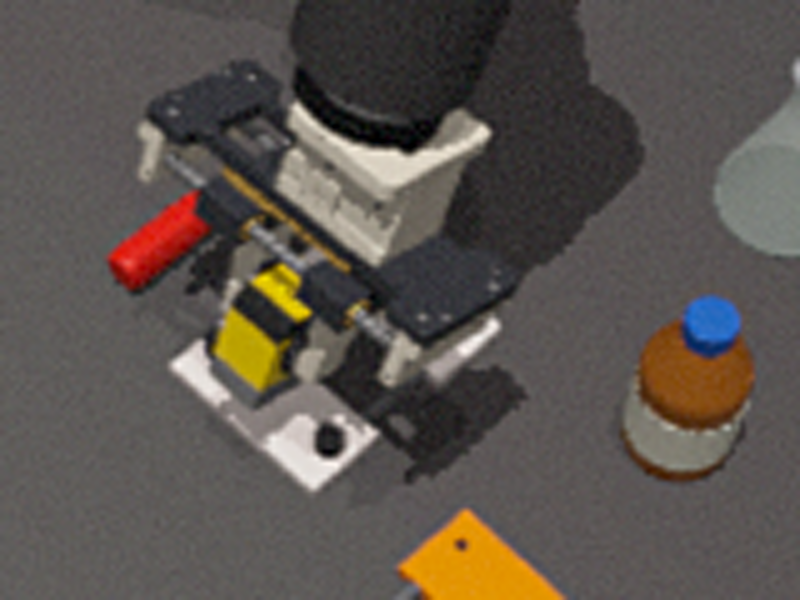

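The case is over the knobbed plate and in line, with finger tips at z = 67 mm, well above the knobs. I'm continuing.

{"op": "drive_tool", "data": {"moves": [[0.001, -0.013, 0, 0, 0, 0], [0.001, -0.053, 0, 0, 0, 0], [0.001, -0.113, 0, 0, 0, 0], [0.001, -0.18, 0, 0, 0, 0], [0.001, -0.247, 0, 0, 0, 0], [0.001, -0.313, 0, 0, 0, 0], [0.001, -0.36, 0, 0, 0, 0], [0.001, -0.38, 0, 0, 0, 0]]}}

```text
clock: 11.3
tool_pos: [0.5647, 0.0141, 0.0863]
orientation: [-160.0, -0.1, -170.6]
force: [-0.4, 5.1, -5.3]
opening: 0.0336
```

```bash
python3 - <<'E'
from h import *
st(); g=-.0006
rows([(.133,20,.0115,g),(.138,19.5,.0115,g),(.143,18.5,.0115,g),(.147,16.5,.0115,g),(.148,14,.0115,g),(.148,11.5,.0115,g),(.148,9.5,.0115,g),(.148,9,.0115,g)])
E
```

```text
{'clock': 11.3, 'tool_pos': [0.5647, 0.0141, 0.0863], 'orientation': [-159.9686, -0.0691, -170.5696], 'force': [-0.3907, 5.0907, -5.2692], 'moment': [3.8032, 0.5467, -0.0279], 'opening': 0.0336, 'joint_pos': [32.5781, 18.9471, -34.9867, 25.3857, -47.1914, -42.3366]}
[-0.001, -0.006, -0.001, -0.001, -0.001, 0.001] , # z 0.087 step 0.9
[-0.001, -0.04, 0.011, -0.009, -0.001, 0.001] , # z 0.087 step 5.4
[-0.001, -0.075, 0.035, -0.026, -0.001, 0.001] , # z 0.085 step 6.4
[-0.001, -0.103, 0.085, -0.059, -0.001, 0.001] , # z 0.08 step 8.6
[-0.001, -0.11, 0.147, -0.101, -0.001, 0.001] , # z 0.071 step 9.3
[-0.001, -0.107, 0.208, -0.142, -0.001, 0.001] , # z 0.062 step 9.2
[-0.001, -0.103, 0.257, -0.176, -0.001, 0.001] , # z 0.055 step 7.4
[-0.001, -0.102, 0.269, -0.184, -0.001, 0.001] , # z 0.054 step 1.8
```

{"op": "drive_tool", "data": {"moves": [[-0.001, -0.006, -0.001, 0, 0, 0], [-0.001, -0.04, 0.011, -0.009, 0, 0], [-0.001, -0.075, 0.035, -0.026, 0, 0], [-0.001, -0.103, 0.085, -0.059, 0, 0], [-0.001, -0.11, 0.147, -0.101, 0, 0], [-0.001, -0.107, 0.208, -0.142, 0, 0], [-0.001, -0.103, 0.257, -0.176, 0, 0], [-0.001, -0.102, 0.269, -0.184, 0, 0]]}}

```text
clock: 12.1
tool_pos: [0.5691, -0.0141, 0.053]
orientation: [-171.1, -0.1, -170.7]
force: [-0.7, 6.3, -3.5]
opening: 0.034
```

```bash
python3 - <<'E'
from h import *
st(); g=-.0006
for n in ("top","scene"):
    s=vision.snapshot(n); cv2.imwrite(f'pics/{n}7.png',s['pixels'][:,:,::-1]); 
a=cv2.imread('pics/scene7.png')[120:240,260:420]; b=cv2.imread('pics/top7.png')[150:270,230:390]
cv2.imwrite('pics/m7.png',np.vstack([cv2.resize(x,(400,300),interpolation=cv2.INTER_CUBIC) for x in (a,b)]))
rows([(.147,8.7,.0115,g),(.147,7.5,.0115,g),(.147,5.5,.0115,g),(.147,3.5,.0115,g),(.147,1.8,.0115,g),(.147,0.6,.0115,g),(.147,.2,.0115,g),(.147,0,.0115,g)])
E
```

```text
{'clock': 12.1, 'tool_pos': [0.5691, -0.0141, 0.053], 'orientation': [-171.056, -0.1345, -170.6537], 'force': [-0.6673, 6.3129, -3.5375], 'moment': [3.1022, 0.4175, -0.021], 'opening': 0.034, 'joint_pos': [23.9076, 20.2775, -31.3718, 13.0761, -41.4923, -24.6008]}
[-0.002, 0.008, 0.007, -0.006, -0.002, 0.0] , # z 0.052 step 1.5
[-0.002, 0.006, 0.036, -0.026, -0.002, 0.0] , # z 0.048 step 4.4
[-0.002, 0.004, 0.085, -0.059, -0.002, 0.0] , # z 0.041 step 7.3
[-0.002, 0.004, 0.133, -0.092, -0.002, 0.0] , # z 0.034 step 7.3
[-0.002, 0.005, 0.175, -0.121, -0.002, -0.0] , # z 0.028 step 6.2
[-0.002, 0.006, 0.204, -0.141, -0.002, -0.0] , # z 0.023 step 4.4
[-0.002, 0.007, 0.214, -0.147, -0.002, -0.0] , # z 0.022 step 1.5
[-0.002, 0.007, 0.218, -0.151, -0.002, -0.0] , # z 0.021 step 0.7
```

View pics/m7.png

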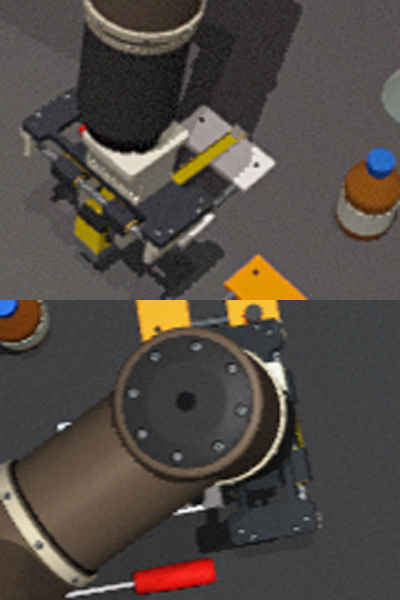

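The yellow blade runs from the case over both plates, and the hook sits over the plain plate's outer edge at about (240,132) in the upper panel. I'm lowering to level.

{"op": "drive_tool", "data": {"moves": [[-0.002, 0.008, 0.007, -0.006, 0, 0], [-0.002, 0.006, 0.036, -0.026, 0, 0], [-0.002, 0.004, 0.085, -0.059, -0.002, 0], [-0.002, 0.004, 0.133, -0.092, -0.002, 0], [-0.002, 0.005, 0.17, -0.118, -0.002, 0], [-0.002, 0.006, 0.195, -0.138, -0.002, 0], [-0.002, 0.007, 0.208, -0.15, -0.002, 0], [-0.002, 0.007, 0.208, -0.15, -0.002, 0]]}}

```text
clock: 13.0
tool_pos: [0.5694, -0.0178, 0.0222]
orientation: [-179.9, -0.1, -170.6]
force: [0.4, 5.4, -5.5]
opening: 0.0341
```

```bash
python3 - <<'E'
from h import *
st(); g=-.0006
rows([(.147,0,.0110,g),(.147,0,.0105,g)])
E
```

```text
{'clock': 13.0, 'tool_pos': [0.5694, -0.0178, 0.0222], 'orientation': [-179.9356, -0.118, -170.6216], 'force': [0.4092, 5.3974, -5.4739], 'moment': [1.6696, -0.0512, -0.2224], 'opening': 0.0341, 'joint_pos': [17.9125, 23.0605, -26.3947, 0.0709, -40.6711, -8.5879]}
[-0.005, -0.001, 0.011, -0.001, -0.002, -0.0] , # z 0.02 step 1.8
[-0.005, -0.001, 0.014, -0.001, -0.002, -0.0] , # z 0.02 step 0.5
```

{"op": "drive_tool", "data": {"moves": [[-0.004, 0, 0.004, -0.001, -0.002, 0], [-0.005, 0, 0.009, -0.001, -0.002, 0], [-0.005, 0, 0.012, -0.001, -0.002, 0], [-0.005, 0, 0.012, -0.001, -0.002, 0], [-0.005, 0, 0.012, -0.001, -0.002, 0]]}}

```text
clock: 13.5
tool_pos: [0.5698, -0.0174, 0.0208]
orientation: [-179.9, -0.0, -170.6]
force: [-1.1, 5.1, -1.8]
opening: 0.0339
```

```bash
python3 - <<'E'
from h import *
st(); g=-.0006
print((sensors.get_obs()['tool_pos']-EDGE)@F)
E
```

```text
{'clock': 13.5, 'tool_pos': [0.5698, -0.0174, 0.0208], 'orientation': [-179.9364, -0.0424, -170.5746], 'force': [-1.1037, 5.0565, -1.7582], 'moment': [2.3684, 0.5089, -0.0208], 'opening': 0.0339, 'joint_pos': [17.9459, 23.1582, -26.4759, 0.0874, -40.4174, -8.5871]}
-0.20810281721192883
```

The sole is touching the bench: Fz rose from −5.4 to −1.8 N. The expected gap is 17 mm, so I'm letting it in slowly.

{"op": "drive_tool", "data": {"moves": [[0, 0.01, 0, 0, 0, 0], [0, 0.03, 0, 0, 0, 0], [0, 0.05, 0, 0, 0, 0], [0, 0.065, 0, 0, 0, 0], [0, 0.078, 0, 0, 0, 0], [0, 0.087, 0, 0, 0, 0], [0, 0.087, 0, 0, 0, 0]]}}

```text
clock: 14.2
tool_pos: [0.5677, -0.0041, 0.0211]
orientation: [-179.9, -0.0, -170.5]
force: [-0.4, 4.7, -3.3]
opening: 0.0343
```

```bash
python3 - <<'E'
from h import *
st(); 
print((sensors.get_obs()['tool_pos']-EDGE)@F*1000+43, sensors.get_obs()['force']@F)
go(pose(.130,0,.0111),189.4,0)
E
```

```text
{'clock': 14.2, 'tool_pos': [0.5677, -0.0041, 0.0211], 'orientation': [-179.9143, -0.0378, -170.543], 'force': [-0.3867, 4.6981, -3.3048], 'moment': [2.3889, 0.2475, -0.0962], 'opening': 0.0343, 'joint_pos': [19.39, 22.959, -26.7955, 0.1205, -40.2976, -10.0249]}
-151.55790818548815 4.698294466188448
row [-0.001, 0.024, 0.003, -0.001, -0.001, 0.001] mm 3.6
```

{"op": "drive_tool", "data": {"moves": [[0, 0.003, 0.002, 0, 0, 0], [0, 0.007, 0.003, 0, 0, 0], [0, 0.011, 0.003, 0, 0, 0], [0, 0.015, 0.003, 0, 0, 0], [0, 0.017, 0.003, 0, 0, 0], [0, 0.017, 0.003, 0, 0, 0]]}}

```text
clock: 14.8
tool_pos: [0.5674, -0.0014, 0.0209]
orientation: [-179.9, -0.0, -170.5]
force: [-0.9, 5.3, -0.4]
opening: 0.034
```

```bash
python3 - <<'E'
from h import *
st(); 
print((sensors.get_obs()['tool_pos']-EDGE)@F*1000+43, sensors.get_obs()['force']@F)
E
```

```text
{'clock': 14.8, 'tool_pos': [0.5674, -0.0014, 0.0209], 'orientation': [-179.9129, -0.0172, -170.5299], 'force': [-0.8947, 5.2693, -0.3981], 'moment': [2.4472, 0.436, -0.0107], 'opening': 0.034, 'joint_pos': [19.6704, 22.9494, -26.8627, 0.128, -40.2203, -10.298]}
-148.90321329931882 5.344756320658592
```

{"op": "drive_tool", "data": {"moves": [[0, 0.002, 0, 0, 0, 0], [0, 0.004, 0, 0, 0, 0], [0, 0.006, 0, 0, 0, 0], [0, 0.008, 0, 0, 0, 0], [0, 0.01, 0, 0, 0, 0], [0, 0.01, 0, 0, 0, 0]]}}

```text
clock: 15.4
tool_pos: [0.5672, -0.0001, 0.0208]
orientation: [-179.9, -0.0, -170.5]
force: [0.1, 3.4, -1.2]
opening: 0.0339
```

```bash
python3 - <<'E'
from h import *
st(); 
print((sensors.get_obs()['tool_pos']-EDGE)@F*1000+43, sensors.get_obs()['force']@F)
E
```

```text
{'clock': 15.4, 'tool_pos': [0.5672, -0.0001, 0.0208], 'orientation': [-179.9039, -0.0242, -170.5321], 'force': [0.0897, 3.388, -1.2199], 'moment': [1.8779, 0.246, -0.0446], 'opening': 0.0339, 'joint_pos': [19.8219, 22.9331, -26.9004, 0.1397, -40.2077, -10.4607]}
-147.53023236721899 3.3279309196386446
```

{"op": "drive_tool", "data": {"moves": [[0, 0.001, 0, 0, 0, 0], [0, 0.003, 0, 0, 0, 0], [0, 0.004, 0, 0, 0, 0], [0, 0.004, 0, 0, 0, 0]]}}

```text
clock: 15.8
tool_pos: [0.5671, 0.0001, 0.0209]
orientation: [-179.9, -0.0, -170.5]
force: [1.3, -0.2, -1.8]
opening: 0.034
```

```bash
python3 - <<'E'
from h import *
st(); 
print((sensors.get_obs()['tool_pos']-EDGE)@F*1000+43, sensors.get_obs()['force']@F)
E
```

```text
{'clock': 15.8, 'tool_pos': [0.5671, 0.0001, 0.0209], 'orientation': [-179.8763, -0.0297, -170.5285], 'force': [1.2647, -0.2216, -1.7812], 'moment': [-0.1238, -0.351, -0.0268], 'opening': 0.034, 'joint_pos': [19.8557, 22.9264, -26.9185, 0.1801, -40.2067, -10.5219]}
-147.38642868845022 -0.42517162063030256
```

The case has met the knobbed plate's edge. The force along the draw went from 5.3 N to about 0, at a width of roughly 147.4 mm. I'll settle it the last 0.3 mm onto the bench, then open the fingers slightly.

{"op": "drive_tool", "data": {"moves": [[0, 0, 0.001, 0, 0, 0], [0, 0, 0.002, 0, 0, 0], [0, 0, 0.003, 0, 0, 0], [0, 0, 0.003, 0, 0, 0], [0, 0, 0.003, 0, 0, 0]]}}

```text
clock: 16.3
tool_pos: [0.5672, 0.0, 0.0208]
orientation: [-179.9, -0.0, -170.5]
force: [-2.1, -0.2, 5.5]
opening: 0.0336
```

```bash
python3 - <<'E'
from h import *
st(); 
print((sensors.get_obs()['tool_pos']-EDGE)@F*1000+43, sensors.get_obs()['force']@F)
E
```

```text
{'clock': 16.3, 'tool_pos': [0.5672, 0.0, 0.0208], 'orientation': [-179.8694, -0.0196, -170.5185], 'force': [-2.0505, -0.1888, 5.48], 'moment': [0.5017, 0.7007, -0.08], 'opening': 0.0336, 'joint_pos': [19.8564, 22.9373, -26.9311, 0.1936, -40.1746, -10.5228]}
-147.42679561409895 0.14857577808316896
```

{"op": "drive_tool", "data": {"moves": [[0, 0, 0, 0, 0, 0], [0, 0, 0, 0, 0, 0], [0, 0, 0, 0, 0, 0], [0, 0, 0, 0, 0, 0], [0, 0, 0, 0, 0, 0], [0, 0, 0, 0, 0, 0]], "fingers": 0.5}}

```text
clock: 16.9
tool_pos: [0.5672, 0.0, 0.0207]
orientation: [-179.9, -0.0, -170.5]
force: [0.3, -0.2, 0.2]
opening: 0.0652
```

{"op": "drive_tool", "data": {"moves": [[0, 0, -0.03, 0, 0, 0], [0, 0, -0.1, 0, 0, 0], [0, 0, -0.22, 0, 0, 0], [0, 0, -0.36, 0, 0, 0], [0, 0, -0.46, 0, 0, 0], [0, 0, -0.5, 0, 0, 0], [0, 0, -0.5, 0, 0, 0]]}}

```text
clock: 17.6
tool_pos: [0.5678, 0.0004, 0.0971]
orientation: [-179.9, 0.1, -170.5]
force: [0.6, -0.4, -0.0]
opening: 0.0656
```

```bash
python3 - <<'E'
from h import *
st()
for n in ("top","scene"):
    s=vision.snapshot(n); cv2.imwrite(f'pics/{n}8.png',s['pixels'][:,:,::-1]); 
a=cv2.imread('pics/scene8.png')[120:240,250:410]; b=cv2.imread('pics/top8.png')[150:270,230:390]
cv2.imwrite('pics/m8.png',np.vstack([cv2.resize(x,(400,300),interpolation=cv2.INTER_CUBIC) for x in (a,b)]))
E
```

```text
{'clock': 17.6, 'tool_pos': [0.5678, 0.0004, 0.0971], 'orientation': [-179.8913, 0.1152, -170.5179], 'force': [0.6159, -0.3742, -0.0411], 'moment': [0.0084, 0.1656, -0.01], 'opening': 0.0656, 'joint_pos': [19.8739, 17.2622, -22.8376, 0.1672, -49.8067, -10.4997]}
```

View pics/m8.png

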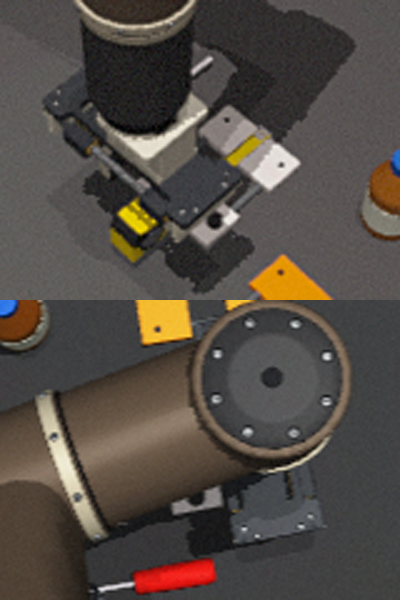

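The tape stands on its own with the blade taut over the frame. I'll back off for a clear look before pushing the lock.

{"op": "drive_tool", "data": {"moves": [[0, -0.1, -0.1, 0, 0, 0], [0, -0.3, -0.2, 0, 0, 0], [0, -0.55, -0.3, 0, 0, 0], [0, -0.8, -0.4, 0, 0, 0], [0, -0.95, -0.4, 0, 0, 0], [0, -1, -0.4, 0, 0, 0], [0, -1, -0.4, 0, 0, 0], [0, -1, -0.4, 0, 0, 0]], "fingers": -1}}

```text
clock: 18.5
tool_pos: [0.5909, -0.1471, 0.1547]
orientation: [-179.9, -0.1, -170.5]
force: [0.4, 0.7, -0.3]
opening: 0.0076
```

```bash
python3 - <<'E'
from h import *
st()
p=[.5661,.0069,99.4]
for n,(x0,y0) in (("top",(250,170)),("scene",(280,140))):
    s=vision.snapshot(n); cv2.imwrite(f'pics/{n}9.png',s['pixels'][:,:,::-1]); np.savez(n+'9.npz',**s)
    w,h=100,100; im=cv2.resize(s["pixels"][y0:y0+h,x0:x0+w,::-1],None,fx=6,fy=6,interpolation=cv2.INTER_CUBIC)
    cv2.imwrite(f'pics/m9{n}.png',im)
E
```

```text
{'clock': 18.5, 'tool_pos': [0.5909, -0.1471, 0.1547], 'orientation': [-179.9044, -0.1483, -170.5388], 'force': [0.4041, 0.7442, -0.3016], 'moment': [0.038, 0.1533, -0.022], 'opening': 0.0076, 'joint_pos': [4.4462, 17.5815, -13.5869, 0.1263, -58.9711, 4.9499]}
```

View pics/m9top.png

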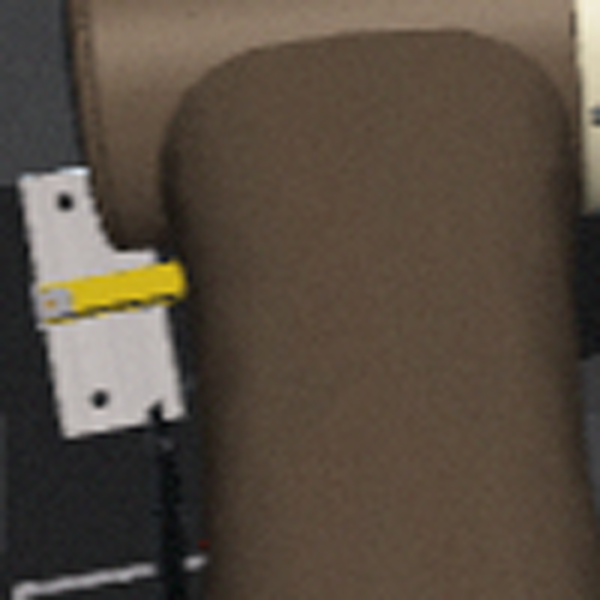

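View pics/m9scene.png

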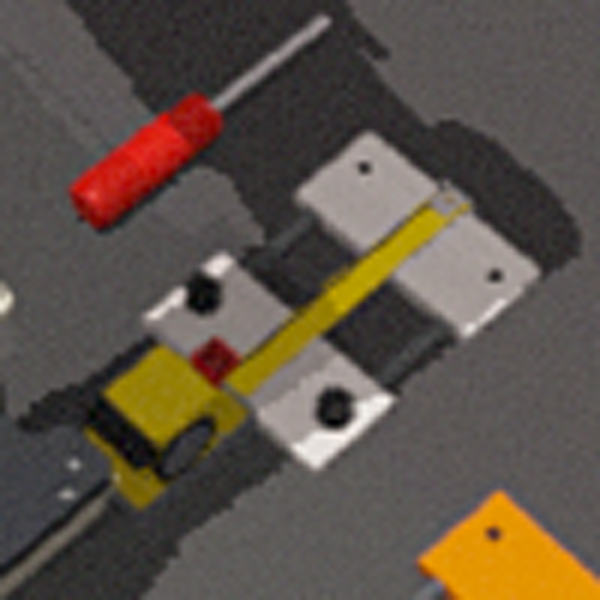

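The blade is hooked over the plain plate's edge at (450,200), runs straight and central across, and the mouth is at the knobbed plate. I'll overlay the model to confirm the lock position.

```bash
python3 - <<'E'
from h import *
p=[.5661,.0069,99.4]
s=load("scene9.npz"); x0,y0,w,h=285,190,55,45
im=cv2.resize(s["pixels"][y0:y0+h,x0:x0+w,::-1],None,fx=12,fy=12,interpolation=cv2.INTER_CUBIC)
im=cv2.convertScaleAbs(im,alpha=1.4)
for pts,c in (([(-36,-17,0),(36,-17,0),(36,17,0),(-36,17,0)],(255,0,255)),([(-26,-17,62),(12,-17,62),(12,17,62),(-26,17,62)],(255,255,0)),([(19,-8,53),(35,-8,53),(35,8,53),(19,8,53)],(255,255,255))):
    q=(proj(s,fr2w(p,np.array(pts)/1000))-[x0,y0]+.5)*12; cv2.polylines(im,[q.astype(np.int32)],True,c,1)
cv2.imwrite("pics/o9.png",im)
c=fr2w(p,[[.0295,0,.075]])[0]; print(c); go(c,189.4)
E
```

```text
[0.56128188 0.03600388 0.075     ]
row [-0.006, 1.235, 0.532, -0.002, -0.002, 0.002] mm 201.7
```

View pics/o9.png

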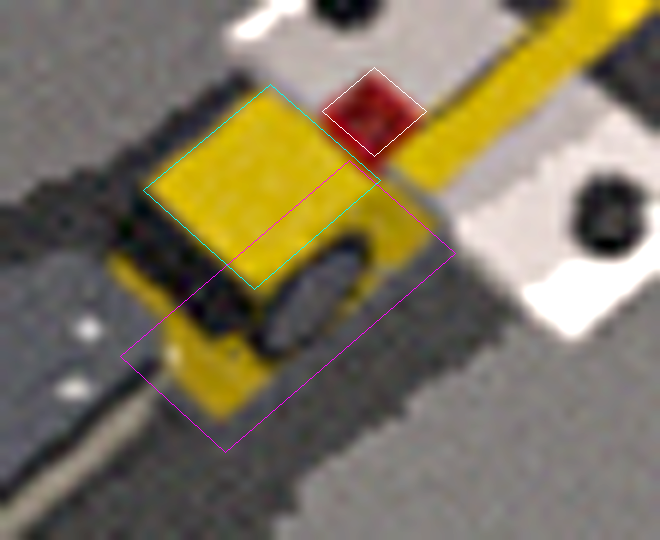

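The overlay fits and the lock is where expected. I'm moving over it with shut fingers.

{"op": "drive_tool", "data": {"moves": [[0, 0.1, 0, 0, 0, 0], [0, 0.3, 0, 0, 0, 0], [0, 0.55, 0, 0, 0, 0], [0, 0.8, 0, 0, 0, 0], [0, 0.95, 0, 0, 0, 0], [-0.003, 1, 0, 0, 0, 0], [-0.006, 1, 0, 0, 0, 0]], "fingers": -1}}

```text
clock: 19.3
tool_pos: [0.567, 0.0032, 0.1551]
orientation: [-179.9, -0.1, -170.3]
force: [0.2, 0.1, -0.3]
opening: 0.0005
```

```bash
python3 - <<'E'
from h import *
st(); go([.5613,.0360,.075],189.4)
E
```

```text
{'clock': 19.3, 'tool_pos': [0.567, 0.0032, 0.1551], 'orientation': [-179.9, -0.0802, -170.3039], 'force': [0.173, 0.146, -0.3045], 'moment': [-0.037, 0.0911, -0.0306], 'opening': 0.0005, 'joint_pos': [20.1582, 13.7996, -18.8549, 0.0993, -57.4426, -10.5156]}
row [-0.0, 0.223, 0.534, -0.002, -0.001, 0.005] mm 86.8
```

{"op": "drive_tool", "data": {"moves": [[0, 0.08, 0.05, 0, 0, 0], [0, 0.18, 0.17, 0, 0, 0.005], [0, 0.223, 0.32, 0, 0, 0.005], [0, 0.223, 0.44, 0, 0, 0.005], [0, 0.223, 0.51, -0.002, 0, 0.005], [0, 0.223, 0.534, -0.002, 0, 0.005], [0, 0.223, 0.534, -0.002, 0, 0.005]]}}

```text
clock: 20.0
tool_pos: [0.5613, 0.0356, 0.0747]
orientation: [180.0, -0.1, -170.6]
force: [0.2, 0.1, -0.1]
opening: 0.0005
```

```bash
python3 - <<'E'
from h import *
st(); go([.5613,.0360,.055],189.4)
s=vision.snapshot("scene"); a=s['pixels'][160:260,260:380,::-1]; cv2.imwrite('pics/m10.png',cv2.resize(a,None,fx=6,fy=6,interpolation=cv2.INTER_CUBIC))
E
```

```text
{'clock': 20.0, 'tool_pos': [0.5613, 0.0356, 0.0747], 'orientation': [179.9979, -0.1231, -170.642], 'force': [0.169, 0.1449, -0.0681], 'moment': [0.0092, 0.0598, 0.019], 'opening': 0.0005, 'joint_pos': [23.5474, 18.4988, -24.5564, -0.044, -47.0636, -14.1594]}
row [-0.001, 0.003, 0.131, 0.0, -0.002, -0.001] mm 19.7
```

View pics/m10.png

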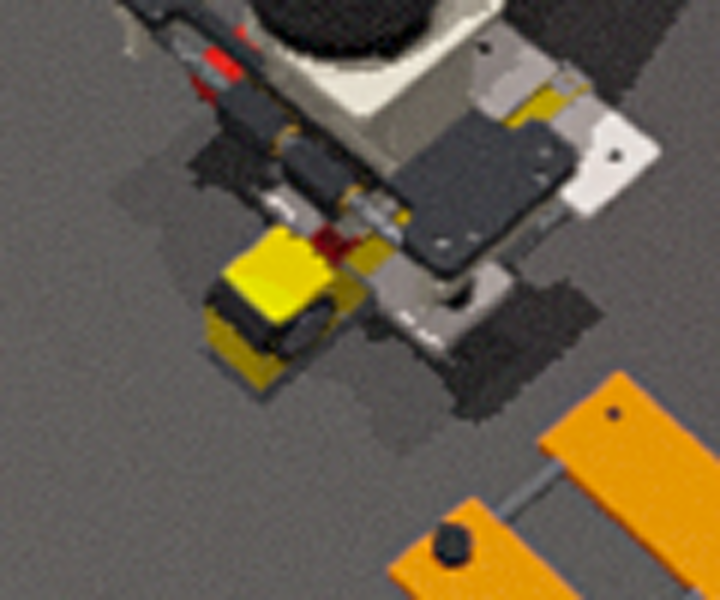

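{"op": "drive_tool", "data": {"moves": [[0, 0.003, 0.03, 0, -0.002, 0], [0, 0.003, 0.08, 0, -0.002, 0], [0, 0.003, 0.115, 0, -0.002, 0], [0, 0.003, 0.128, 0, -0.002, 0], [0, 0.003, 0.131, 0, -0.002, 0]]}}

```text
clock: 20.55
tool_pos: [0.5613, 0.0362, 0.0552]
orientation: [180.0, 0.0, -170.6]
force: [-0.7, 0.5, -0.0]
opening: 0.0007
```

{"op": "drive_tool", "data": {"moves": [[0, 0.002, 0.004, 0, 0, 0], [0, 0.005, 0.011, 0, 0, 0], [0, 0.009, 0.018, 0, 0, 0], [0, 0.012, 0.025, 0, 0, 0], [0, 0.015, 0.031, 0, 0, 0], [0, 0.015, 0.031, 0, 0, 0]]}}

```text
clock: 21.15
tool_pos: [0.5612, 0.0383, 0.051]
orientation: [-180.0, 0.0, -170.6]
force: [-1.2, -2.0, 4.2]
opening: 0.0004
```

{"op": "drive_tool", "data": {"moves": [[0, 0.002, 0.006, 0, 0, 0], [0, 0.005, 0.011, 0, 0, 0], [0, 0.008, 0.017, 0, 0, 0], [0, 0.01, 0.022, 0, 0, 0], [0, 0.01, 0.022, 0, 0, 0]]}}

```text
clock: 21.65
tool_pos: [0.561, 0.0398, 0.0481]
orientation: [-180.0, 0.1, -170.6]
force: [-0.5, -0.6, 4.3]
opening: 0.0003
```

```bash
python3 - <<'E'
from h import *
st()
E
```

```text
{'clock': 21.65, 'tool_pos': [0.561, 0.0398, 0.0481], 'orientation': [-179.9872, 0.0667, -170.6104], 'force': [-0.5058, -0.5597, 4.2785], 'moment': [-0.3, 0.5794, 0.0593], 'opening': 0.0003, 'joint_pos': [24.017, 20.3795, -26.2013, 0.0426, -43.3578, -14.6584]}
```

{"op": "drive_tool", "data": {"moves": [[0, 0.002, 0.005, 0, 0, 0], [0, 0.004, 0.009, 0, 0, 0], [0, 0.006, 0.013, 0, 0, 0], [0, 0.007, 0.016, 0, 0, 0], [0, 0.007, 0.016, 0, 0, 0]]}}

```text
clock: 22.15
tool_pos: [0.5611, 0.0407, 0.0465]
orientation: [-180.0, 0.1, -170.6]
force: [-2.4, -2.1, 8.8]
opening: 0.0003
```

```bash
python3 - <<'E'
from h import *
st()
E
```

```text
{'clock': 22.15, 'tool_pos': [0.5611, 0.0407, 0.0465], 'orientation': [-179.9704, 0.1098, -170.588], 'force': [-2.4319, -2.059, 8.7772], 'moment': [-0.5804, 0.8845, -0.0467], 'opening': 0.0003, 'joint_pos': [24.1256, 20.4921, -26.313, 0.0827, -43.0962, -14.774]}
```

{"op": "drive_tool", "data": {"moves": [[0, 0.001, 0.003, 0, 0, 0], [0, 0.002, 0.006, 0, 0, 0], [0, 0.003, 0.008, 0, 0, 0], [0, 0.003, 0.008, 0, 0, 0]]}}

```text
clock: 22.55
tool_pos: [0.5612, 0.0409, 0.0462]
orientation: [-179.9, 0.1, -170.6]
force: [-2.6, -2.1, 9.9]
opening: 0.0005
```

```bash
python3 - <<'E'
from h import *
st()
E
```

```text
{'clock': 22.55, 'tool_pos': [0.5612, 0.0409, 0.0462], 'orientation': [-179.9436, 0.1329, -170.5663], 'force': [-2.6239, -2.1031, 9.8917], 'moment': [-0.9056, 1.2283, -0.0558], 'opening': 0.0005, 'joint_pos': [24.1634, 20.5054, -26.3611, 0.1294, -43.0194, -14.8243]}
```

{"op": "drive_tool", "data": {"moves": [[0, 0.001, 0.004, 0, 0, 0], [0, 0.002, 0.008, 0, 0, 0], [0, 0.002, 0.011, 0, 0, 0], [0, 0.003, 0.013, 0, 0, 0], [0, 0.003, 0.013, 0, 0, 0]]}}

```text
clock: 23.05
tool_pos: [0.5613, 0.041, 0.046]
orientation: [-179.9, 0.2, -170.5]
force: [-5.9, -2.2, 18.0]
opening: 0.0005
```

```bash
python3 - <<'E'
from h import *
st()
E
```

```text
{'clock': 23.05, 'tool_pos': [0.5613, 0.041, 0.046], 'orientation': [-179.904, 0.1728, -170.5308], 'force': [-5.8639, -2.2352, 18.0112], 'moment': [-0.9549, 2.3619, 0.0018], 'opening': 0.0005, 'joint_pos': [24.1992, 20.5057, -26.4219, 0.2009, -42.9299, -14.8771]}
```

The lock appears to be at its stop: z = 46.0 mm against an expected 45.8 mm, at 18 N. One slightly firmer press to be sure.

{"op": "drive_tool", "data": {"moves": [[0.002, 0.001, 0.006, 0, 0, 0], [0.004, 0.002, 0.011, 0, 0, 0], [0.004, 0.003, 0.015, 0, 0, 0], [0.004, 0.003, 0.017, 0, 0, 0], [0.004, 0.003, 0.017, 0, 0, 0]]}}

```text
clock: 23.55
tool_pos: [0.5613, 0.041, 0.0459]
orientation: [-179.9, 0.3, -170.5]
force: [-5.3, -2.4, 23.2]
opening: 0.0002
```

```bash
python3 - <<'E'
from h import *
st()
E
```

```text
{'clock': 23.55, 'tool_pos': [0.5613, 0.041, 0.0459], 'orientation': [-179.8585, 0.269, -170.4705], 'force': [-5.3202, -2.4287, 23.2451], 'moment': [-1.0779, 2.7144, -0.0759], 'opening': 0.0002, 'joint_pos': [24.251, 20.4624, -26.5578, 0.3023, -42.756, -14.9434]}
```

The reading barely moved (0.1 mm) under 23 N, so the lock is on its stop. I'm lifting straight off.

{"op": "drive_tool", "data": {"moves": [[0, 0, -0.01, 0, 0, 0], [0, 0, -0.03, 0, 0, 0], [0, 0, -0.08, 0, 0, 0], [0, 0, -0.2, 0, 0, 0], [0, 0, -0.38, 0, 0, 0], [0, 0, -0.56, 0, 0, 0], [0, 0, -0.7, 0, 0, 0], [0, 0, -0.75, 0, 0, 0]]}}

```text
clock: 24.35
tool_pos: [0.5618, 0.0417, 0.161]
orientation: [-179.9, 0.5, -170.5]
force: [0.5, -0.1, -0.2]
opening: 0.0003
```

{"op": "drive_tool", "data": {"moves": [[0, -0.1, 0, 0, 0, 0], [0, -0.3, 0, 0, 0, 0], [0, -0.55, 0, 0, 0, 0], [0, -0.8, 0, 0, 0, 0], [0, -1, 0, 0, 0, 0], [0, -1, 0, 0, 0, 0], [0, -1, 0, 0, 0, 0], [0, -1, 0, 0, 0, 0]]}}

```text
clock: 25.15
tool_pos: [0.5862, -0.1062, 0.1605]
orientation: [-179.9, 0.4, -170.5]
force: [0.7, 0.0, 0.0]
opening: 0.0005
```

{"op": "drive_tool", "data": {"moves": [[0, -0.1, 0, 0, 0, 0], [0, -0.3, 0, 0, 0, 0], [0, -0.5, 0, 0, 0, 0], [0, -0.6, 0, 0, 0, 0], [0, -0.6, 0, 0, 0, 0]]}}

```text
clock: 25.65
tool_pos: [0.6012, -0.1963, 0.1602]
orientation: [-179.9, 0.4, -170.5]
force: [-0.2, -1.1, 0.0]
opening: 0.0006
```

```bash
python3 - <<'E'
from h import *
st()
p=[.5661,.0069,99.4]
s=vision.snapshot("scene"); np.savez("scene11.npz",**s)
im=cv2.resize(s["pixels"][140:240,280:400,::-1],None,fx=6,fy=6,interpolation=cv2.INTER_CUBIC); cv2.imwrite("pics/m11.png",im)
x0,y0,w,h=285,190,55,45
im=cv2.resize(s["pixels"][y0:y0+h,x0:x0+w,::-1],None,fx=12,fy=12,interpolation=cv2.INTER_CUBIC)
for pts,c in (([(-26,-17,62),(12,-17,62),(12,17,62),(-26,17,62)],(255,255,0)),([(19,-8,53),(35,-8,53),(35,8,53),(19,8,53)],(255,255,255)),([(22.6,-8,45.9),(38.6,-8,45.9),(38.6,8,45.9),(22.6,8,45.9)],(0,255,0))):
    q=(proj(s,fr2w(p,np.array(pts)/1000))-[x0,y0]+.5)*12; cv2.polylines(im,[q.astype(np.int32)],True,c,1)
cv2.imwrite("pics/o11.png",im)
E
```

```text
{'clock': 25.65, 'tool_pos': [0.6012, -0.1963, 0.1602], 'orientation': [-179.906, 0.3723, -170.5379], 'force': [-0.2442, -1.0744, 0.0026], 'moment': [0.1299, 0.128, -0.0347], 'opening': 0.0006, 'joint_pos': [-0.4137, 19.111, -10.5046, 0.0332, -60.0016, 9.8591]}
```

View pics/m11.png

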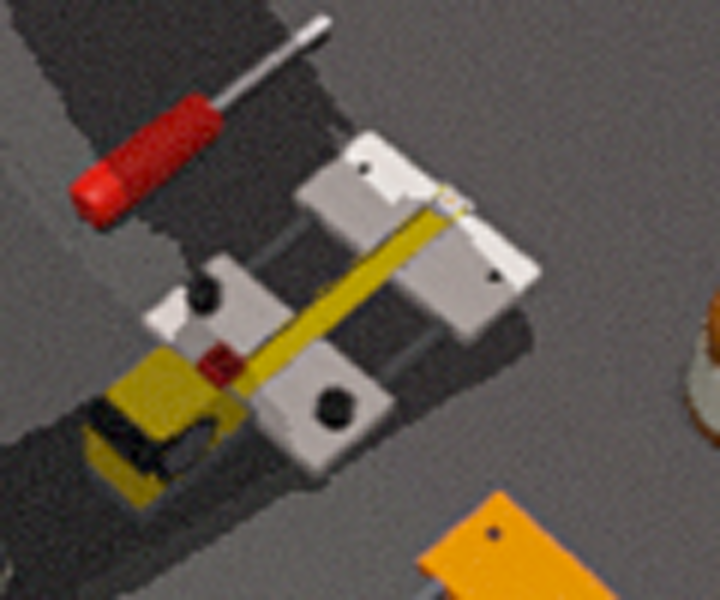

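View pics/o11.png

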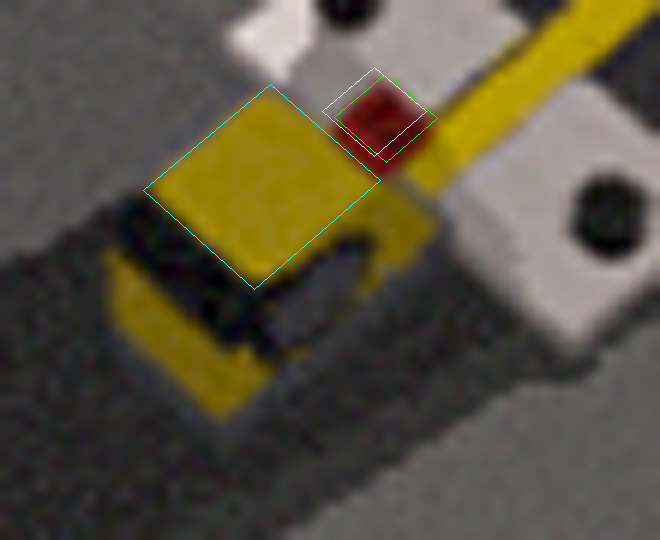

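Next I'll measure the lock shift between the before and after pictures.

```bash
python3 - <<'E'
from h import *
p=[.5661,.0069,99.4]
for n in ("scene9","scene11"):
    s=load(n+".npz"); a=s["pixels"][190:215,305:328].astype(float); r=np.clip(a[...,0]-1.5*a[...,1]-10,0,None)*(a[...,1]<60)
    a2=s["pixels"].astype(float); yy,xx=np.mgrid[190:215,305:328]; print(n,(r*xx).sum()/r.sum(),(r*yy).sum()/r.sum())
print(proj(load("scene9.npz"),fr2w(p,[[.027,0,.053],[.0306,0,.0458]])))
E
```

```text
scene9 315.24625442658675 199.95832198311086
scene11 316.1007971200823 200.7202365646696
[[315.72627819 198.78422849]
 [316.69075956 199.35355379]]
```

The measured shift of (0.85, 0.76) px against a predicted (0.96, 0.57) px for full travel agrees. I'm handing the job in.

```bash
python3 -c "
from h import *
print(ticket.close_job())"
```

```text
the job is handed in; nothing more can be done
None
```

The tape is hooked over the plain plate's outer edge and runs straight across the frame. Its mouth bears on the outer edge of the plate with the knobs, and the red lock is down. I handed the job in at about 25.7 s on the robot's clock, with the gripper backed away and touching nothing.

**What the last checks showed**
- **Width:** the mouth met the plate with the outer edges about 147.4 mm apart by arm position. The camera fit had given 148.1 mm.
- **Tension and contact:** the pull stayed at about 5 N through the draw, then fell to about 0 N as the case came to bear. The case had not shifted after the gripper let go or after the lock was pushed.
- **Lock:** it stopped at z = 45.9 mm (45.8 mm expected), and pressing up to 23 N moved it no further. The red ridge shifted (0.85, 0.76) px in the picture, against (0.96, 0.57) px predicted for full travel, so a creep-back of a few tenths of a millimetre cannot be ruled out that way.
- **Surroundings:** the gripper touched nothing but the tape. In the last crop the screwdriver is where it was. The flask and bottle are at most partly in that crop, so I did not re-check them.

**What did not fit perfectly**
- There was a side force of about 2.4 N when the hook first met the edge; it faded during the draw.
- There was also a side force of about 5–6 N on the fingers while pressing the lock. The case did not move.

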